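# Free the glued blank from the press and restore the bench

### The arm

A 6-joint arm with a two-finger parallel gripper is mounted at the origin on the work surface. World frame = base frame: x ahead of the robot, y to its left, z up, the work surface at z = 0. Lengths are in m, angles in rad, forces in N, time in s.
With the tool pointing down it reaches from about 0.35 to 0.775 m from the base axis. Payload 7.3 kg.
Tool frame: the origin (TCP) lies at the centre of the arm's flange, where the gripper is bolted on; the fingertips stand 178 mm ahead of it and the grasp point (between the pads) lies 159 mm ahead of it; x points along the fingers, y is the direction in which the jaws open and shut, and the axes are right-handed (so a half turn about x gives the same grasp; the last joint's range is limited). The gripper opens to 92 mm and grips with 3 to 60 N. Pads are 19 mm wide; open, the fingers measure 130 mm over their backs; the gripper's body (75 mm by 190 mm) begins 47 mm behind the grasp point.
Start: joints at [-1.483, 0.342, 1.524, -0, 1.275, -0.146], TCP at [0.122, -0.511, 0.405] pointing down, gripper open.
Joint ranges: [-2.53, 2.53], [-0.77, 2.02], [0.04, 2.7], [-1, 4.14], [0.28, 2.66], [-3.11, 3.11]. Speed limits (rad/s): [2.57, 2.57, 3.14, 3.14, 3.14, 3.14].

### API

Orientations are given as [roll, pitch, yaw] about the fixed x, y, z axes, in that order (R = Rz(yaw) Ry(pitch) Rx(roll)).
In Python, from cell import readout, cams, workorder gives the robot as it stands.
- The arm moves only by the shell command python3 -m inch 'ROWS' [FORCE]. ROWS is text: rows parted by semicolons, each of 5 numbers parted by spaces: the shift along the world's x, y, z in mm, then the turn about the world's z in rad, then the opening, from 0 (shut) to 1 (fully open). A call has 1 to 8 rows; each row shifts and turns the commanded pose from where the row before left it; what a row does not reach is not made up. A row lasts 1/12 s, in which the tool goes at most 41.7 mm and 7.16 degrees, less where a joint would pass 70% of its speed; a pose out of reach is approached as far as the arm can. A call is refused whole if a number of a shift passes 41.7 or a number of a turn 0.125, either way. A call with a gripper value outside its range is refused whole. The fingers move at their own pace and stop on an object; FORCE is the grip in N (left out, the last holds). Time passes only in rows, so rows that do not move let the fingers close. It gives the time, the measured TCP pose, the force and the opening at its end, in the units of the state.
- readout.observe(): the state, without advancing time (a new reading comes with each control period).
- cams.read_camera(name): name is "scene" or "top"; returns a dict with "color" (384x512x3 uint8, red, green, blue), "fx", "fy", "cx", "cy" (pixels), "world_to_cam" (4x4, takes a point from world to camera coordinates). Camera axes: x right, y down, z forward; pixel columns grow to the right and rows downward; lengths in m; the calibration is good to about 2 mm. A picture is of the moment at which its call begins. There is no depth.
- workorder.hand_in(): hands the job in, once; it reports no verdict.
The state is a dict: "time": time; "qpos": joint angles; "qvel": joint speeds; "joint_efforts": joint torques, N m; "tool_pos": TCP position; "tool_rot": TCP orientation; "contact_force": force on the tool from outside, world axes, zero at the start; "torque": the same for the moment, N m; "opening": finger opening in m.
Only numpy, scipy, OpenCV 4.12 (cv2) and the standard library are available. Lean on these libraries where they do the work, as an engineer would, in place of code of your own. Each camera call takes 0.05 s, during which the arm holds its last target.

### The job

The glue has set: get the glued wooden blank out of the press. First stand the pepper mill and the glue bottle, which are in the way, upright in the side tray and let go of both; then swing the press's sprung arm up until it stays open by itself, and stand the blank upright on the middle of the round finishing stand. Lastly put the mill and the bottle back upright, each centred on the very cork seat it came from, leaving the arm open and never tipping either of them over.

Things in the scene. Friction and masses are not known exactly. Their poses are not given: they have to be found in the camera images.
- mill_mid (a point): Dark wooden turned pepper mill, upright, loose, 92 mm tall, about 120 g: foot 48 mm across, straight waist 34 mm across from 20 to 66 mm above its underside, rounded head 46 mm across. Point on its axis half-way up, 46 mm above its underside; z up. At the start it stands on one of the two cork seats (which one varies).
- bottle_mid (a point): White plastic glue bottle with a pointed grey nozzle, closed, rigid, upright, loose, 92 mm tall, about 120 g: straight body 44 mm across up to 62 mm above its underside, then shoulder and nozzle. Point on its axis half-way up, 46 mm above its underside; z up. At the start it stands on the other cork seat.
- blank_mid (a point): Glued-up round blank, pale wood with a dark wooden band, a plain upright cylinder 46 mm across and 44 mm tall, loose, about 60 g. Point at its centre, 22 mm above its underside; z up along its axis. At the start it stands on the press board, held down by the rubber pad of the arm (about 5 to 10 N).
- press: Gluing press, fixed, plywood board with top 18 mm above the table. Origin on the table; x runs from the arm's bar back to the hinge, roughly away from the robot, z up. In its frame (mm) the board spans x -140 to 130, y -65 to 120; blank near x 15, y 0; hinge axis along y at x 80, z 75; grey hinge post x 65 to 95, y +-25, 90 high. A loose brass ring, 10 high, lies near x -120, y 88.
- clamp (a joint): Angle of the press's arm: 0 closed on the blank (arm level, pointing to the press's -x), growing as its bar end is lifted up and over towards the hinge, 1.57 upright, stop at 1.9. Over-centre spring: below about 0.7 rad it pulls the arm shut, past that it pulls the arm open to the stop, where it stays. Lifting at the bar takes about 4 N.
- clamp_bar (a point): Middle of the black round bar at the arm's free end, by which it is lifted: 14 mm thick, along the press's y, on two stalks with 62 mm free between. Closed, its centre is 125 mm in front (press -x) of the hinge axis, 36 mm above it and above the middle of the 10 mm thick arm, 111 mm above the table. Moves on a 130 mm circle about the hinge. Axes turn with the arm; closed, as the press.
- seat_front: Cork disc 66 mm across and 3 mm thick fixed on the press board in front of the arm's bar, about 55 mm from it. Origin at the centre of its underside; its top is 21 mm above the table.
- seat_side: Like seat_front, fixed on the press board beside the blank, on its +y side, about 72 mm from it. Origin at the centre of its underside; its top is 21 mm above the table.
- tray: Side area: a shallow plywood tray on the table, fixed, 200 mm along its x, 120 mm along its y, rim 14 mm high and 5 mm thick, inner floor 5 mm above the table. Origin at the centre of its underside. It is left or right of the press.
- stand: Round pale wooden finishing stand with a cork top, fixed, 100 mm across, flat top 25 mm above the table. Origin at the centre of its underside, on its axis. It is on the other side of the press from the tray.
Things that resemble listed ones, but are neither listed nor needed, are in the scene too. What is shaped like the part that bears mill_mid but pink or yellow is not meant.

How it is judged:
On the way, in this order (a step that is already met when the one before it is completed fails the run):
1. mill and bottle both stand upright in the side tray, let go (x of mill_mid in the frame of tray between -0.095 and 0.095 m and y of mill_mid in the frame of tray between -0.055 and 0.055 m and z of mill_mid in the frame of tray between 0.04 and 0.062 m and angle between each of mill_mid, bottle_mid's own z axis and vertical below 0.12 rad and contact force between the fingers and mill below 0.05 N and linear speed of each of mill, bottle below 0.02 m/s and x of bottle_mid in the frame of tray between -0.095 and 0.095 m and y of bottle_mid in the frame of tray between -0.055 and 0.055 m and z of bottle_mid in the frame of tray between 0.04 and 0.062 m and contact force between the fingers and bottle below 0.05 N), for 0.2 s.
2. the arm has been swung up and stays open, let go (value of joint clamp above 1.5 rad and contact force between the fingers and clamp below 0.05 N), for 0.2 s.
3. the blank stands upright on the middle of the stand, let go, while mill and bottle are still in the tray (all of step 1 and horizontal distance between blank_mid and stand below 0.015 m and z of blank_mid in the frame of stand between 0.04 and 0.055 m and angle between blank_mid's own z axis and vertical below 0.1 rad and contact force between the fingers and blank below 0.05 N and linear speed of blank below 0.02 m/s), for 0.2 s.
At the end, for the whole second after the job is handed in: Blank upright on the stand within 15 mm of its centre; arm open (over 1.5 rad); mill and bottle upright, each within 15 mm of where it stood at the start; everything released and at rest (horizontal distance between blank_mid and stand below 0.015 m and z of blank_mid in the frame of stand between 0.04 and 0.055 m and angle between each of blank_mid, mill_mid, bottle_mid's own z axis and vertical below 0.1 rad and contact force between the fingers and blank below 0.05 N and linear speed of each of blank, mill, bottle below 0.02 m/s and value of joint clamp above 1.5 rad and distance of each of mill_mid, bottle_mid from where it was at the start of the episode below 0.015 m and contact force between the fingers and mill below 0.05 N and contact force between the fingers and bottle below 0.05 N); the robot touches nothing.
It fails at once if the mill or the bottle is tipped over (angle between any of mill_mid, bottle_mid's own z axis and vertical above 1 rad).
It also fails if it takes over 144 s, if anything falls off the work surface, if the arm or the gripper's body presses on something with over 40 N, if the wrist force passes 120 N, or if a joint passes its speed limit or range.

## Working session

There is one attempt and no reset: what is moved stays moved. The work goes in short steps, Python scripts to look and compute and a shell command to move; the robot and the scene stay as the last step left them, time stands still between calls to the robot, and variables do not carry over. Pictures are saved under pics/ and viewed, and the job is handed in when it is done.

```bash
mkdir -p pics; ls
python3 - <<'E'
from cell import readout,cams
import cv2
print(readout.observe())
for n in("scene","top"):
    c=cams.read_camera(n); cv2.imwrite(f"pics/{n}0.png",cv2.cvtColor(c["color"],cv2.COLOR_RGB2BGR))
    print(n,c["fx"],c["fy"],c["cx"],c["cy"],c["world_to_cam"].round(3).tolist() if hasattr(c["world_to_cam"],'round') else c["world_to_cam"])
E
```

```text
pics
{'time': 0.0, 'qpos': array([-1.48297732e+00,  3.42682854e-01,  1.52504306e+00, -6.11707596e-05,
        1.27540752e+00, -1.46000786e-01]), 'qvel': array([ 0.00037916, -0.00204677, -0.00046348,  0.00079445, -0.00039745,
        0.00061569]), 'joint_efforts': array([-1.67695100e-03, -4.31242025e+01, -2.44223410e+01,  7.15413317e-02,
        5.57461591e-02, -1.24529652e-04]), 'tool_pos': array([ 0.12163957, -0.51055722,  0.40405636]), 'tool_rot': array([-1.67885173,  1.56925443,  1.69657857]), 'contact_force': array([-0.03287372, -0.36033686,  0.89791774]), 'torque': array([ 0.02968803,  0.04247645, -0.00833282]), 'opening': 0.09198353050007436}
scene 454.04686867831526 454.04686867831526 255.6391456519747 185.56534187304854 [[0.244, 0.97, -0.017, -0.139], [0.684, -0.185, -0.705, -0.273], [-0.687, 0.16, -0.709, 1.465], [0.0, 0.0, 0.0, 1.0]]
top 480.02396646171474 480.02396646171474 253.209345210909 189.56132728544534 [[0.029, -0.999, 0.02, -0.016], [-0.992, -0.032, -0.12, 0.471], [0.121, -0.017, -0.993, 1.21], [0.0, 0.0, 0.0, 1.0]]
```

View pics/scene0.png

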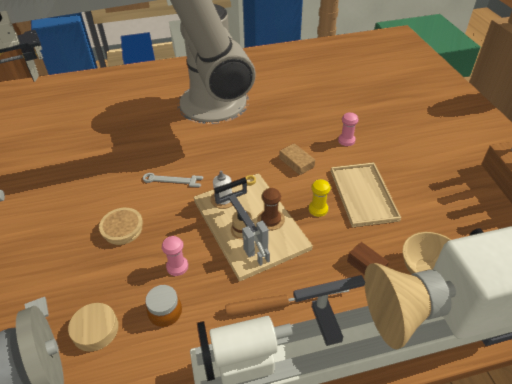

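View pics/top0.png

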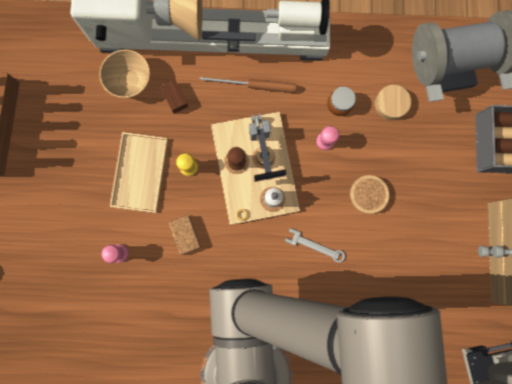

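```bash
cat > h.py <<'E'
import numpy as np,cv2
from cell import readout,cams
def get(n):
    c=cams.read_camera(n); return c
def ray(c,u,v):
    T=np.array(c["world_to_cam"]);R=T[:3,:3];t=T[:3,3]
    d=R.T@np.array([(u-c["cx"])/c["fx"],(v-c["cy"])/c["fy"],1.]);return -R.T@t,d/np.linalg.norm(d)
def onz(c,u,v,z):
    o,d=ray(c,u,v);return o+d*(z-o[2])/d[2]
def proj(c,p):
    T=np.array(c["world_to_cam"]);q=T[:3,:3]@np.array(p)+T[:3,3];return np.array([c["fx"]*q[0]/q[2]+c["cx"],c["fy"]*q[1]/q[2]+c["cy"]])
def tri(c1,p1,c2,p2):
    o1,d1=ray(c1,*p1);o2,d2=ray(c2,*p2)
    s=np.linalg.lstsq(np.stack([d1,-d2],1),o2-o1,rcond=None)[0]
    a=o1+s[0]*d1;b=o2+s[1]*d2;return (a+b)/2,np.linalg.norm(a-b)
def crop(c,x0,y0,w,h,k,fn):
    im=cv2.cvtColor(c["color"],cv2.COLOR_RGB2BGR)[y0:y0+h,x0:x0+w]
    cv2.imwrite(fn,cv2.resize(im,None,fx=k,fy=k,interpolation=cv2.INTER_CUBIC))
def pose():
    s=readout.observe();from scipy.spatial.transform import Rotation as Ro
    R=Ro.from_euler('xyz',s["tool_rot"]).as_matrix()
    print("t",round(s["time"],2),"tcp",(s["tool_pos"]*1000).round(1),"grasp",((s["tool_pos"]+.159*R[:,0])*1000).round(1),"jawaxis deg",round(np.degrees(np.arctan2(R[1,1],R[0,1])),1),"tilt",round(float(R[2,0]),4),"F",s["contact_force"].round(2),"open mm",round(s["opening"]*1000,1),"q",s["qpos"].round(2));return s,R
E
python3 - <<'E'
from h import *
pose()
c=get("scene");crop(c,185,150,135,130,6,"pics/s_press.png")
t=get("top");crop(t,200,100,110,130,5,"pics/t_press.png");crop(t,330,75,90,150,4,"pics/t_stand.png");crop(t,100,120,110,100,6,"pics/t_tray.png")
E
```

```text
t 0.1 tcp [ 121.7 -510.6  404.1] grasp [ 121.6 -510.4  245.1] jawaxis deg -76.6 tilt -1.0 F [0.02 0.06 0.86] open mm 91.9 q [-1.48  0.34  1.52 -0.    1.28 -0.15]
```

View pics/s_press.png

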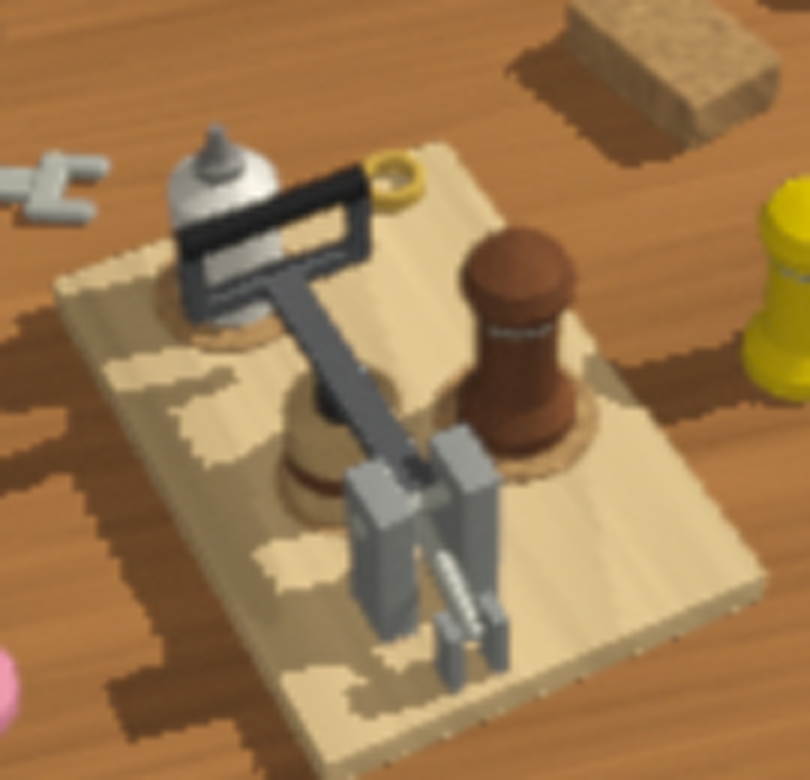

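View pics/t_press.png

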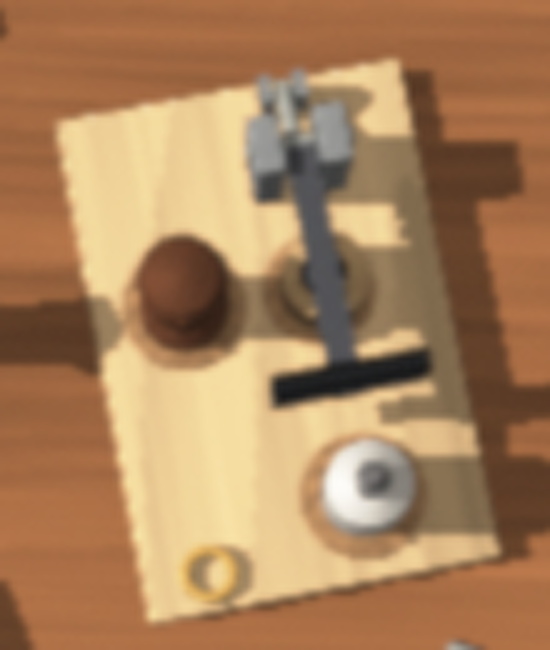

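View pics/t_stand.png

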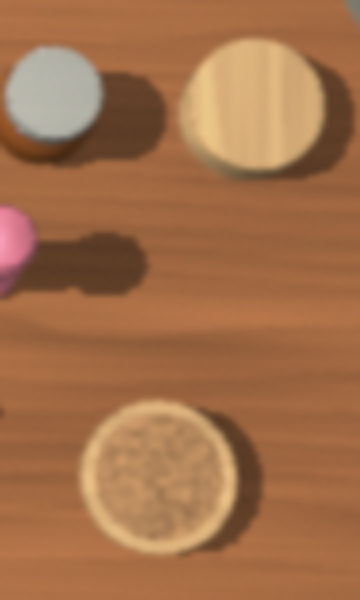

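View pics/t_tray.png

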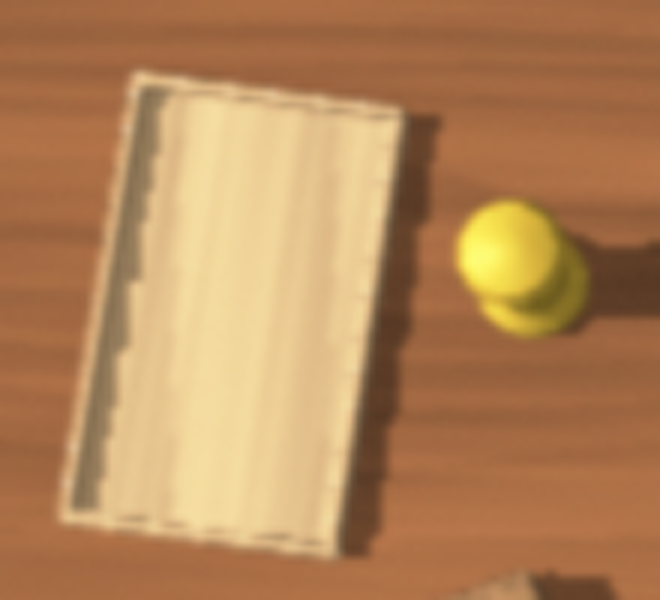

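Run:
```python
from h import *
np.set_printoptions(suppress=True,precision=1)
t=get("top");s=get("scene")
P=lambda u,v,k,x0,y0:((u+.5)/k-.5+x0,(v+.5)/k-.5+y0)
tp=lambda u,v:P(u,v,5,200,100); sp=lambda u,v:P(u,v,6,185,150); ts=lambda u,v:P(u,v,4,330,75); tt=lambda u,v:P(u,v,6,100,120)
print("board top-cam");B=np.array([onz(t,*tp(*q),.018)*1000 for q in[(58,122),(400,60),(498,553),(150,622)]]);print(B)
print("board scene-cam");B2=np.array([onz(s,*sp(*q),.018)*1000 for q in[(765,577),(330,770),(55,285),(440,145)]]);print(B2)
for b in(B,B2): print(np.linalg.norm(b-np.roll(b,-1,0),axis=1))
def frame(b): 
    # corners: (130,120),(130,-65),(-140,-65),(-140,120)
    M=np.array([(130,120),(130,-65),(-140,-65),(-140,120)],float);A=b[:,:2]
    m=M-M.mean(0);a=A-A.mean(0);th=np.arctan2((m[:,0]*a[:,1]-m[:,1]*a[:,0]).sum(),(m*a).sum())
    R=np.array([[np.cos(th),-np.sin(th)],[np.sin(th),np.cos(th)]]);o=A.mean(0)-R@M.mean(0);print("press origin",o,"yaw deg",np.degrees(th),"res",np.abs(A-(M@R.T+o)).max());return R,o
for b in(B,B2,(B+B2)/2):R,o=frame(b)
print("blank exp",R@[15,0]+o,"hinge",R@[80,0]+o,"bar",R@[-45,0]+o)
print("bar from px",tri(t,tp(351,377),s,sp(273,210)),)
print("bar onz",onz(t,*tp(351,377),.113)*1000)
# seats
for nm,g in(("cork left",[(185,365)]),): pass
print("bottle nozzle tip tri",tri(t,tp(376,478),s,sp(217,130)))
print("mill head tri(sil centre)",tri(t,tp(183,277),s,sp(518,266)))
print("bottle seat cork front edge etc", onz(t,*tp(364,557),.021)*1000,onz(t,*tp(302,497),.021)*1000,onz(t,*tp(426,497),.021)*1000)
print("mill seat", onz(t,*tp(184,367),.021)*1000,onz(t,*tp(124,307),.021)*1000,onz(t,*tp(243,310),.021)*1000)
print("stand",(onz(t,*ts(80,478),.025)+onz(t,*ts(238,478),.025))*500,(onz(t,*ts(158,400),.025)+onz(t,*ts(158,553),.025))*500, np.linalg.norm(onz(t,*ts(80,478),.025)-onz(t,*ts(238,478),.025))*1000)
print("decoy dia",np.linalg.norm(onz(t,*ts(190,106),.025)-onz(t,*ts(325,106),.025))*1000)
C=np.array([onz(t,*tt(*q),.014)*1000 for q in[(137,72),(404,107),(342,556),(60,518)]]);print("tray",C,C.mean(0),np.linalg.norm(C-np.roll(C,-1,0),axis=1))
```

```text
board top-cam
[[ 643.5  113.9   18. ]
 [ 683.5  -66.2   18. ]
 [ 422.4 -123.1   18. ]
 [ 381.2   56.    18. ]]
board scene-cam
[[ 646.6  112.5   18. ]
 [ 688.1  -64.8   18. ]
 [ 426.5 -123.8   18. ]
 [ 386.4   52.6   18. ]]
[184.5 267.2 183.8 268.6]
[182.  268.2 180.9 267. ]
press origin [543.5 -30.6] yaw deg 12.485494931591282 res 1.5656746074686225
press origin [547.9 -31.6] yaw deg 12.873115992546015 res 2.3533674697479228
press origin [545.7 -31.1] yaw deg 12.678770795837048 res 1.7968397971261822
blank exp [560.3 -27.8] hinge [623.7 -13.5] bar [501.8 -41. ]
bar from px (array([ 0.5, -0. ,  0.1]), np.float64(0.0005234200217764147))
bar onz [497.7 -39.6 113. ]
bottle nozzle tip tri (array([ 0.4, -0.1,  0.1]), np.float64(0.0005352197710824208))
mill head tri(sil centre) (array([0.5, 0. , 0.1]), np.float64(0.00010346735867550442))
bottle seat cork front edge etc [418.  -53.4  21. ] [448.1 -20.5  21. ] [450.1 -84.8  21. ]
mill seat [514.3  42.9  21. ] [544.9  75.3  21. ] [545.4  13.1  21. ]
stand [ 469.4 -304.3   25. ] [ 470.6 -303.6   25. ] 103.19553765837715
decoy dia 90.51409249043184
tray [[616.  346.9  14. ]
 [604.3 229.3  14. ]
 [406.  245.9  14. ]
 [418.7 367.7  14. ]] [511.2 297.4  14. ] [118.2 199.  122.5 198.4]
```

Run:
```python
from h import *
np.set_printoptions(suppress=True,precision=1)
t=get("top");s=get("scene")
P=lambda u,v,k,x0,y0:((u+.5)/k-.5+x0,(v+.5)/k-.5+y0)
tp=lambda u,v:P(u,v,5,200,100); sp=lambda u,v:P(u,v,6,185,150)
for n,a,b in(("bar mid",(351,377),(273,210)),("bar L",(275,390),(180,240)),("bar R",(429,363),(365,178)),("nozzle",(376,478),(217,130)),("mill head",(183,277),(518,266))):
    p,e=tri(t,tp(*a),s,sp(*b));print(n,p*1000,e*1000)
print("mill seat left/right scene",(onz(s,*sp(438,430),.021)+onz(s,*sp(598,430),.021))*500)
crop(s,90,195,70,60,8,"pics/s_stand.png");crop(s,320,155,90,80,8,"pics/s_tray.png")
# stand ellipse by mask in both
for n,c,(x0,y0,w,h) in(("top",t,(340,165,60,60)),("scene",s,(92,200,60,50))):
    hsv=cv2.cvtColor(c["color"],cv2.COLOR_RGB2HSV)[y0:y0+h,x0:x0+w];print(n,hsv[h//2,w//2],hsv[3,3])
```

```text
bar mid [498.1 -40.  109.8] 0.5234200217764147
bar L [489.7 -39.6  90.7] 72.49374953271193
bar R [509.6 -41.4 138.6] 68.99552915639278
nozzle [449.3 -52.8 110.3] 0.5352197710824208
mill head [545.7  43.3 104.3] 0.10346735867550443
mill seat left/right scene [555.3  41.3  21. ]
top [ 14 126 194] [ 12 151 171]
scene [ 17 129 174] [ 15 157 171]
```

View pics/s_stand.png

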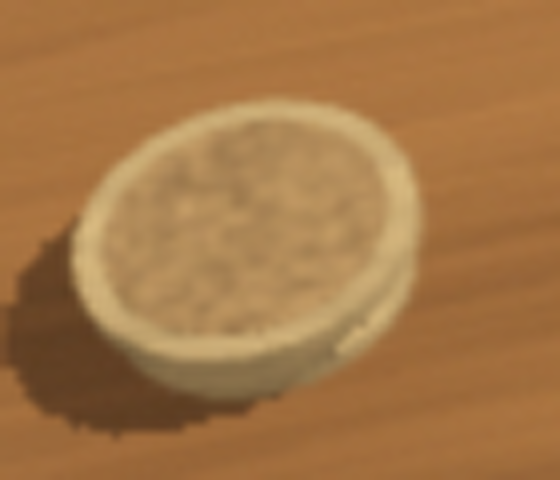

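View pics/s_tray.png

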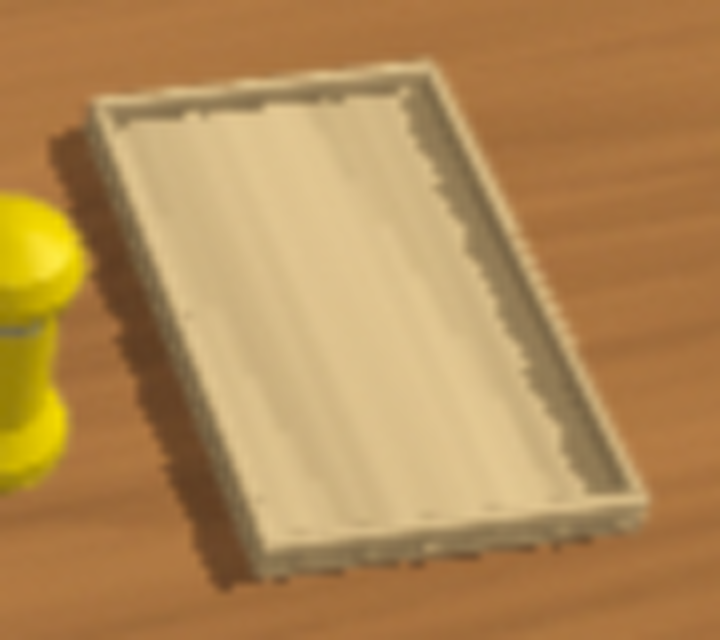

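```bash
python3 -m inch '21 30 0 0 1;21 30 0 0 1;21 30 0 0 1;21 30 0 0 1;21 30 0 0 1;21 30 0 0 1;21 30 0 0 1;21 30 0 0 1' 20; python3 -m inch '21 30 0 0 1;21 30 0 0 1;21 30 0 0 1;21 30 0 0 1;21 30 0 0 1;21 30 0 0 1;21 30 0 0 1;0 0 0 0 1'; python3 -c "
from h import *;pose()"
```

```text
time: 1.07
tool_pos: [0.2902, -0.2691, 0.405]
tool_rot: [1.997, 1.57, -0.911]
contact_force: [-0.0, -1.6, 0.1]
opening: 0.0916
time: 1.73
tool_pos: [0.4389, -0.0564, 0.4049]
tool_rot: [-2.712, 1.568, 0.669]
contact_force: [-0.6, 0.4, 0.3]
opening: 0.0917
t 1.73 tcp [438.9 -56.4 404.9] grasp [439.2 -56.2 245.9] jawaxis deg -76.3 tilt -1.0 F [-0.61  0.42  0.29] open mm 91.7 q [-0.3   0.19  1.73  0.    1.22  1.03]
```

```bash
python3 -m inch '5 6 -40 0 1;5 6 -40 0 1;0 0 0 0 1;0 0 0 0 1'
python3 - <<'E'
from h import *;pose()
c=get("scene");crop(c,185,100,135,130,5,"pics/s1.png");t=get("top");crop(t,180,100,140,140,5,"pics/t1.png")
E
```

```text
time: 2.07
tool_pos: [0.4463, -0.0487, 0.324]
tool_rot: [-0.465, 1.566, 2.911]
contact_force: [1.4, 0.1, 0.8]
opening: 0.0917
t 2.07 tcp [446.3 -48.7 324. ] grasp [445.6 -48.5 165. ] jawaxis deg -76.6 tilt -1.0 F [1.37 0.12 0.79] open mm 91.7 q [-0.28  0.3   1.84 -0.    1.01  1.06]
```

View pics/s1.png

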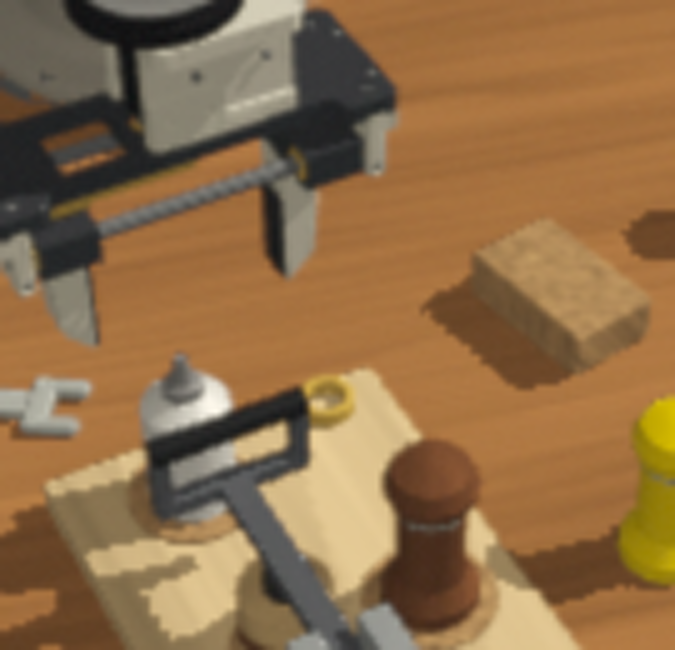

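```bash
python3 -m inch '1 -4 0 0 1;0 0 -25 0 1;0 0 -25 0 1;0 0 -25 0 1;0 0 -17 0 1;0 0 0 0 1'
python3 - <<'E'
from h import *;pose()
c=get("scene");crop(c,185,100,135,130,5,"pics/s2.png")
E
```

```text
time: 2.67
tool_pos: [0.4472, -0.0534, 0.2317]
tool_rot: [-0.443, 1.568, 2.932]
contact_force: [-0.3, 1.0, 0.4]
opening: 0.0917
t 2.67 tcp [447.2 -53.4 231.7] grasp [446.8 -53.3  72.7] jawaxis deg -76.7 tilt -1.0 F [-0.31  1.04  0.36] open mm 91.7 q [-0.29  0.44  1.94 -0.    0.76  1.05]
```

View pics/s2.png

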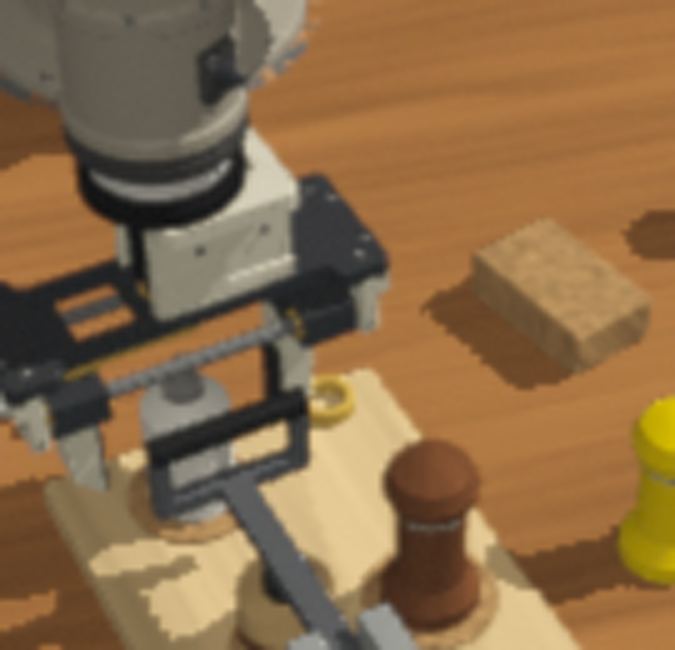

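Fingers straddle the bottle (bottle at crop 185,430), with the bar untouched. I close.

```bash
python3 -m inch '0 0 0 0 0.4;0 0 0 0 0.4;0 0 0 0 0.4;0 0 0 0 0.4;0 0 0 0 0.4;0 0 0 0 0.4;0 0 0 0 0.4;0 0 0 0 0.4' 20;python3 -c "
from h import *;pose()"
```

```text
time: 3.38
tool_pos: [0.4477, -0.0527, 0.2328]
tool_rot: [2.151, 1.57, -0.757]
contact_force: [-0.3, 0.3, -0.7]
opening: 0.0436
t 3.38 tcp [447.7 -52.7 232.8] grasp [447.8 -52.8  73.8] jawaxis deg -76.6 tilt -1.0 F [-0.28  0.26 -0.69] open mm 43.6 q [-0.29  0.44  1.94 -0.    0.76  1.05]
```

```bash
python3 -m inch '0 0 10 0 0.4;0 0 25 0 0.4;0 0 35 0 0.4;0 0 35 0 0.4;0 0 25 0 0.4;0 20 0 0 0.4;0 30 0 0 0.4;1 38 0 0 0.4' ;python3 -m inch '2 38 0 0 0.4;2 38 0 0 0.4;2 38 0 0 0.4;2 38 0 0 0.4;2 38 0 0 0.4;2 38 0 0 0.4;0 25 0 0 0.4;0 13 0 0 0.4' ;python3 - <<'E'
from h import *;pose()
c=get("scene");crop(c,250,60,170,170,4,"pics/s3.png");t=get("top");crop(t,90,100,140,140,4,"pics/t3.png")
E
```

```text
time: 4.05
tool_pos: [0.4485, 0.0351, 0.3631]
tool_rot: [2.297, 1.57, -0.614]
contact_force: [0.1, 0.1, -1.1]
opening: 0.0438
time: 4.72
tool_pos: [0.46, 0.3042, 0.3622]
tool_rot: [-0.643, 1.57, 2.735]
contact_force: [0.1, -0.3, -1.7]
opening: 0.0436
t 4.72 tcp [460.  304.2 362.2] grasp [459.9 304.3 203.2] jawaxis deg -76.4 tilt -1.0 F [ 0.07 -0.29 -1.69] open mm 43.6 q [0.45 0.43 1.52 0.   1.2  1.78]
```

View pics/s3.png

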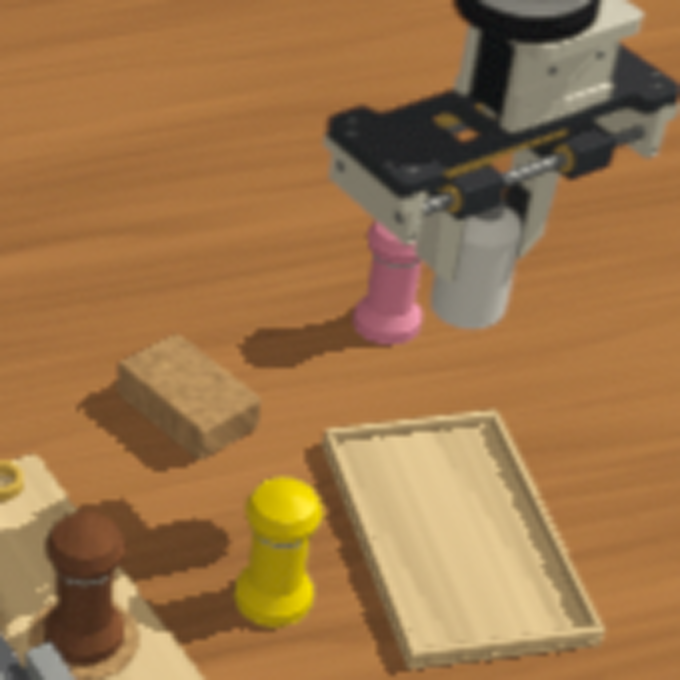

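```bash
python3 -m inch '1 -2 -35 0 0.4;0 0 -35 0 0.4;0 0 -35 0 0.4;0 0 -20 0 0.4;0 0 -12 0 0.4;0 0 -6 0 0.4;0 0 0 0 0.4;0 0 0 0 0.4' ;python3 - <<'E'
from h import *;pose()
c=get("scene");crop(c,250,60,170,170,4,"pics/s4.png")
E
```

```text
time: 5.48
tool_pos: [0.4621, 0.2986, 0.2203]
tool_rot: [2.631, 1.57, -0.277]
contact_force: [-0.6, -0.7, -0.5]
opening: 0.0435
t 5.48 tcp [462.1 298.6 220.3] grasp [462.1 298.6  61.3] jawaxis deg -76.7 tilt -1.0 F [-0.58 -0.68 -0.46] open mm 43.5 q [ 0.43  0.6   1.68 -0.    0.87  1.77]
```

View pics/s4.png

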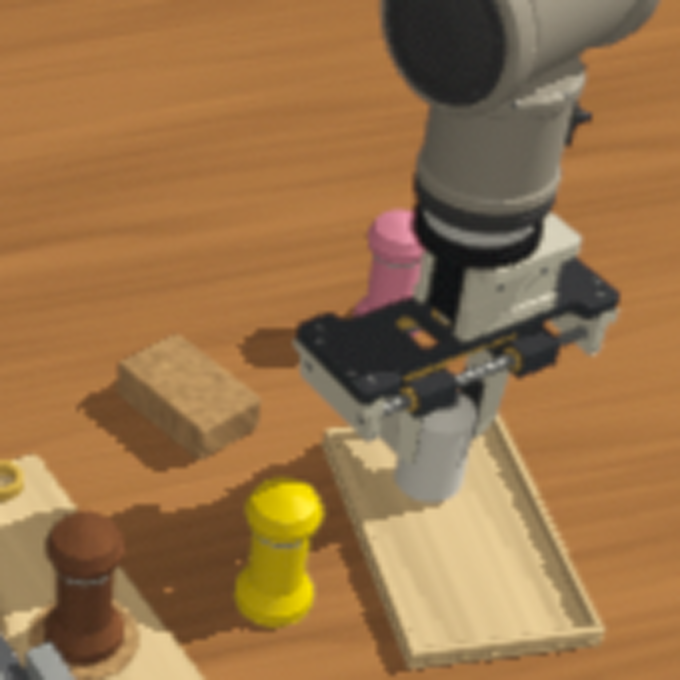

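```bash
python3 -m inch '0 2 -2 0 0.4;0 0 -1 0 0.4;0 0 0 0 0.4;0 0 0 0 0.4';python3 -c "
from h import *;pose()"
```

```text
time: 5.87
tool_pos: [0.4616, 0.3014, 0.2171]
tool_rot: [-3.136, 1.57, 0.24]
contact_force: [-0.1, 0.7, -1.5]
opening: 0.0437
t 5.87 tcp [461.6 301.4 217.1] grasp [461.7 301.4  58.1] jawaxis deg -76.6 tilt -1.0 F [-0.11  0.73 -1.54] open mm 43.7 q [ 0.44  0.6   1.67 -0.    0.86  1.78]
```

```bash
python3 -m inch '0 0 -1 0 0.4;0 0 0 0 0.4;0 0 -1 0 0.4;0 0 0 0 0.4';python3 -c "
from h import *;pose()"; python3 -m inch '0 0 0 0 1;0 0 0 0 1;0 0 0 0 1;0 0 0 0 1;0 0 0 0 1;0 0 0 0 1';python3 - <<'E'
from h import *;pose()
c=get("scene");crop(c,250,60,170,170,4,"pics/s5.png")
E
```

```text
time: 6.2
tool_pos: [0.4618, 0.3013, 0.2167]
tool_rot: [-3.111, 1.569, 0.265]
contact_force: [-3.6, -2.4, 14.3]
opening: 0.0436
t 6.2 tcp [461.8 301.3 216.7] grasp [462.1 301.4  57.7] jawaxis deg -76.6 tilt -1.0 F [-3.57 -2.44 14.32] open mm 43.6 q [ 0.44  0.61  1.67 -0.    0.86  1.78]
time: 6.7
tool_pos: [0.4616, 0.3013, 0.2145]
tool_rot: [0.449, 1.57, -2.458]
contact_force: [-0.2, 1.1, 0.2]
opening: 0.0793
t 6.7 tcp [461.6 301.3 214.5] grasp [461.6 301.3  55.5] jawaxis deg -76.6 tilt -1.0 F [-0.19  1.14  0.16] open mm 79.3 q [ 0.44  0.61  1.68 -0.    0.86  1.78]
```

View pics/s5.png

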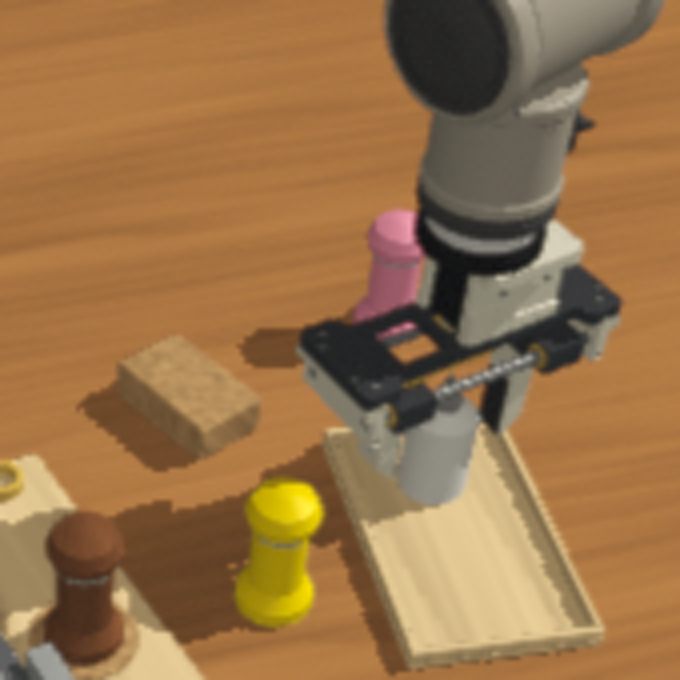

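```bash
python3 -m inch '0 0 35 0 1;0 0 38 0 1;0 0 38 0 1;0 0 20 0 1;9 -30 0 0.111 1;9 -35 0 0.111 1;11 -35 0 0.111 1;11 -35 0 0.111 1' ;python3 -m inch '11 -35 0 0.111 1;11 -35 0 0.111 1;11 -33 0 0.111 1;11 -20 0 0 1;0 0 0 0 1;0 0 0 0 1' ;python3 - <<'E'
from h import *;pose()
c=get("scene");crop(c,185,80,230,160,3,"pics/s6.png")
E
```

```text
time: 7.42
tool_pos: [0.5016, 0.1651, 0.3459]
tool_rot: [2.363, 1.57, -0.094]
contact_force: [1.1, -0.0, 0.9]
opening: 0.0916
time: 7.92
tool_pos: [0.5459, 0.0422, 0.3454]
tool_rot: [-1.428, 1.57, 2.721]
contact_force: [-0.6, 0.1, 0.2]
opening: 0.0919
t 7.92 tcp [545.9  42.2 345.4] grasp [545.8  42.2 186.4] jawaxis deg -32.3 tilt -1.0 F [-0.55  0.13  0.18] open mm 91.9 q [-0.06  0.44  1.55  0.    1.15  0.5 ]
```

View pics/s6.png

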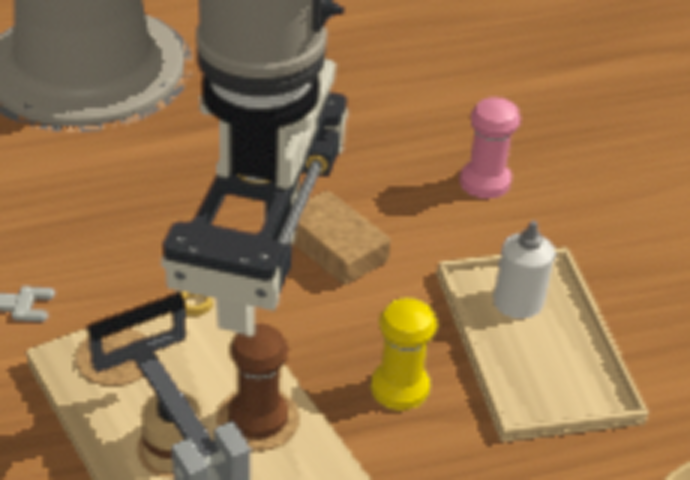

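```bash
python3 -m inch '0 1 -10 0 0.66;0 0 -15 0 0.66;0 0 0 0 0.66;0 0 0 0 0.66;0 0 0 0 0.66' ;python3 - <<'E'
from h import *;pose()
c=get("scene");crop(c,185,80,160,160,4,"pics/s7.png")
t=get("top");crop(t,180,90,140,130,5,"pics/t7.png")
E
```

```text
time: 8.38
tool_pos: [0.5455, 0.0451, 0.3209]
tool_rot: [1.925, 1.571, -0.205]
contact_force: [0.3, -0.1, -0.0]
opening: 0.0633
t 8.38 tcp [545.5  45.1 320.9] grasp [545.6  45.1 161.9] jawaxis deg -32.0 tilt -1.0 F [ 0.29 -0.12 -0.03] open mm 63.3 q [-0.06  0.46  1.58 -0.    1.1   0.5 ]
```

View pics/s7.png

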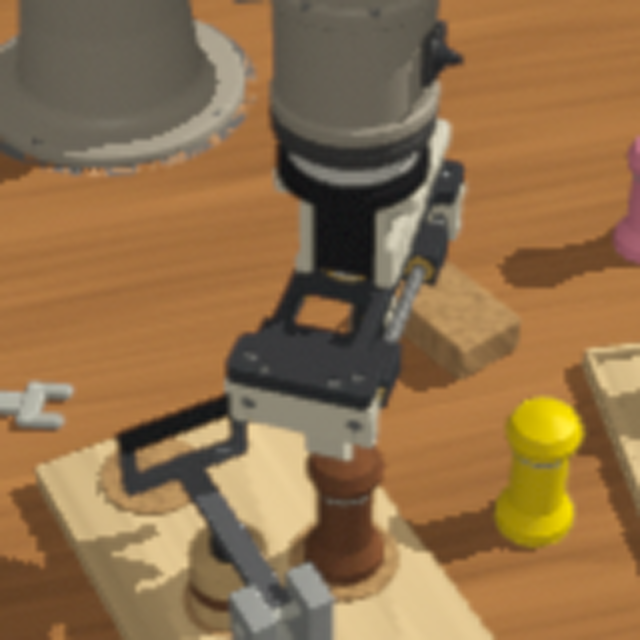

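View pics/t7.png

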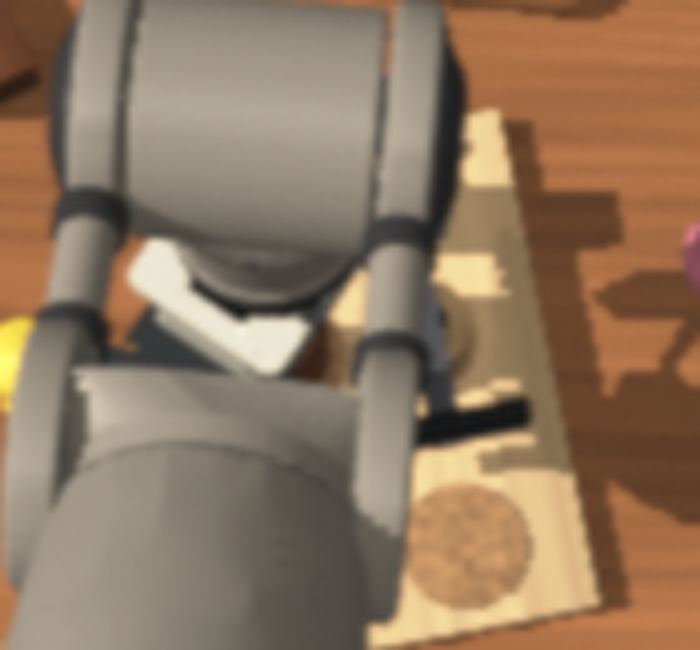

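```bash
python3 -m inch '0 -1 -25 0 0.66;0 0 -25 0 0.66;0 0 0 0 0.66;0 0 0 0 0.66' ;python3 - <<'E'
from h import *;pose()
t=get("top");print(onz(t,(468.5)/5-.5+180,547.5/5-.5+90,.021)*1000)
c=get("scene");crop(c,185,80,160,160,4,"pics/s8.png")
E
```

```text
time: 8.82
tool_pos: [0.5455, 0.0434, 0.2705]
tool_rot: [-1.066, 1.569, 3.086]
contact_force: [0.6, -0.0, 0.2]
opening: 0.0608
t 8.82 tcp [545.5  43.4 270.5] grasp [545.2  43.4 111.5] jawaxis deg -32.1 tilt -1.0 F [ 0.55 -0.04  0.21] open mm 60.8 q [-0.06  0.52  1.64 -0.    0.98  0.5 ]
[449.19143033 -54.70391861  21.        ]
```

View pics/s8.png

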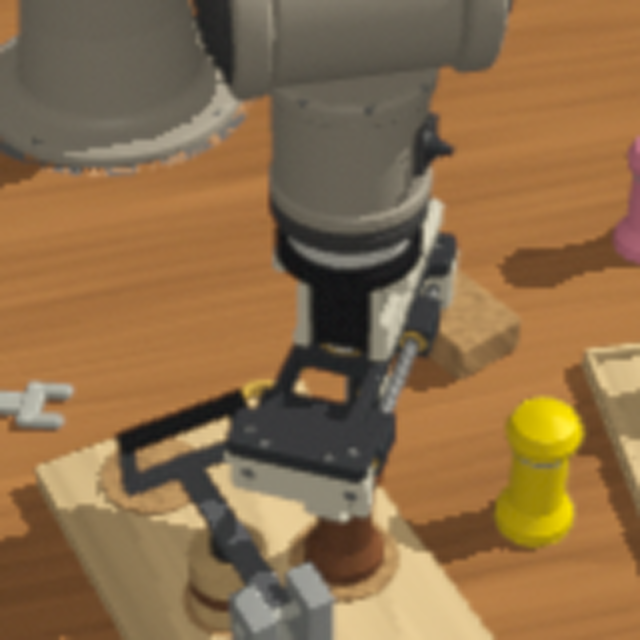

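Fingers have passed the mill's head (crop 345,560) without force. Continue down and close.

```bash
python3 -m inch '0 0 -20 0 0.66;0 0 -13 0 0.66;0 0 -4 0 0.66;0 0 0 0 0.66' ;python3 -c "
from h import *;pose()";python3 -m inch '0 0 0 0 0.3;0 0 0 0 0.3;0 0 0 0 0.3;0 0 0 0 0.3;0 0 0 0 0.3;0 0 0 0 0.3;0 0 0 0 0.3' 20;python3 -c "
from h import *;pose()"
```

```text
time: 9.25
tool_pos: [0.5458, 0.0433, 0.2341]
tool_rot: [1.769, 1.571, -0.362]
contact_force: [0.2, 0.5, 1.0]
opening: 0.0605
t 9.25 tcp [545.8  43.3 234.1] grasp [545.8  43.3  75.1] jawaxis deg -32.1 tilt -1.0 F [0.16 0.51 0.97] open mm 60.5 q [-0.06  0.57  1.67 -0.    0.9   0.5 ]
time: 9.83
tool_pos: [0.5459, 0.0434, 0.2348]
tool_rot: [2.121, 1.569, -0.01]
contact_force: [-0.6, 0.7, 6.7]
opening: 0.0438
t 9.83 tcp [545.9  43.4 234.8] grasp [546.2  43.4  75.8] jawaxis deg -32.1 tilt -1.0 F [-0.58  0.74  6.7 ] open mm 43.8 q [-0.06  0.57  1.67  0.    0.89  0.5 ]
```

Run:
```python
from h import *;pose()
c=get("scene");crop(c,225,130,80,90,7,"pics/s9.png")
```

```text
t 9.83 tcp [545.9  43.4 234.8] grasp [546.2  43.4  75.8] jawaxis deg -32.1 tilt -1.0 F [-0.58  0.74  6.7 ] open mm 43.8 q [-0.06  0.57  1.67  0.    0.89  0.5 ]
```

View pics/s9.png

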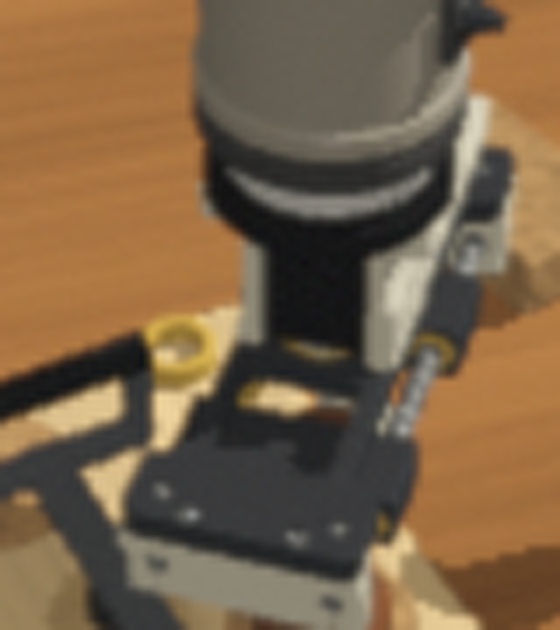

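```bash
python3 -m inch '0 0 0 0 0.66;0 0 0 0 0.66;0 0 0 0 0.66;0 0 -2 0 0.66;0 0 -1 0 0.66;0 0 0 0 0.66' ;python3 -c "
from h import *;pose()";python3 -m inch '0 0 -1 0 0.66;0 0 0 0 0.66';python3 -c "
from h import *;pose()"
```

```text
time: 10.38
tool_pos: [0.5455, 0.0433, 0.2303]
tool_rot: [-0.95, 1.57, -3.081]
contact_force: [0.1, -1.0, 0.3]
opening: 0.0604
t 10.38 tcp [545.5  43.3 230.3] grasp [545.4  43.2  71.3] jawaxis deg -32.1 tilt -1.0 F [ 0.07 -1.02  0.29] open mm 60.4 q [-0.06  0.58  1.68 -0.    0.89  0.5 ]
time: 10.55
tool_pos: [0.5456, 0.0433, 0.2295]
tool_rot: [-0.918, 1.57, -3.049]
contact_force: [-0.2, -0.3, 0.0]
opening: 0.0604
t 10.55 tcp [545.6  43.3 229.5] grasp [545.6  43.3  70.5] jawaxis deg -32.1 tilt -1.0 F [-0.17 -0.27  0.  ] open mm 60.4 q [-0.06  0.58  1.68 -0.    0.88  0.5 ]
```

```bash
python3 -m inch '0 0 -1 0 0.66;0 0 -1 0 0.66;0 0 0 0 0.66';python3 -c "
from h import *;pose()";python3 -m inch '0 0 0 0 0.3;0 0 0 0 0.3;0 0 0 0 0.3;0 0 0 0 0.3;0 0 0 0 0.3;0 0 0 0 0.3;0 0 0 0 0.3' 15;python3 -c "
from h import *;pose()"
```

```text
time: 10.8
tool_pos: [0.5456, 0.0433, 0.2275]
tool_rot: [-0.802, 1.57, -2.932]
contact_force: [-0.1, -0.1, -0.6]
opening: 0.0604
t 10.8 tcp [545.6  43.3 227.5] grasp [545.5  43.3  68.5] jawaxis deg -32.1 tilt -1.0 F [-0.11 -0.08 -0.6 ] open mm 60.4 q [-0.06  0.58  1.68 -0.    0.88  0.5 ]
time: 11.38
tool_pos: [0.5456, 0.0433, 0.2279]
tool_rot: [1.997, 1.571, -0.134]
contact_force: [0.1, 0.3, 2.1]
opening: 0.0422
t 11.38 tcp [545.6  43.3 227.9] grasp [545.7  43.3  68.9] jawaxis deg -32.1 tilt -1.0 F [0.07 0.33 2.09] open mm 42.2 q [-0.06  0.58  1.68 -0.    0.88  0.5 ]
```

```bash
python3 -m inch '0 0 5 0 0.3;0 0 10 0 0.3;0 0 10 0 0.3;0 0 0 0 0.3;0 0 0 0 0.3';python3 - <<'E'
from h import *;pose()
c=get("scene");crop(c,225,120,80,110,6,"pics/s10.png")
E
```

```text
time: 11.8
tool_pos: [0.5459, 0.0433, 0.2539]
tool_rot: [2.038, 1.568, -0.093]
contact_force: [-0.3, 0.2, -1.1]
opening: 0.0418
t 11.8 tcp [545.9  43.3 253.9] grasp [546.3  43.2  94.9] jawaxis deg -32.1 tilt -1.0 F [-0.32  0.21 -1.14] open mm 41.8 q [-0.06  0.55  1.66 -0.    0.94  0.5 ]
```

View pics/s10.png

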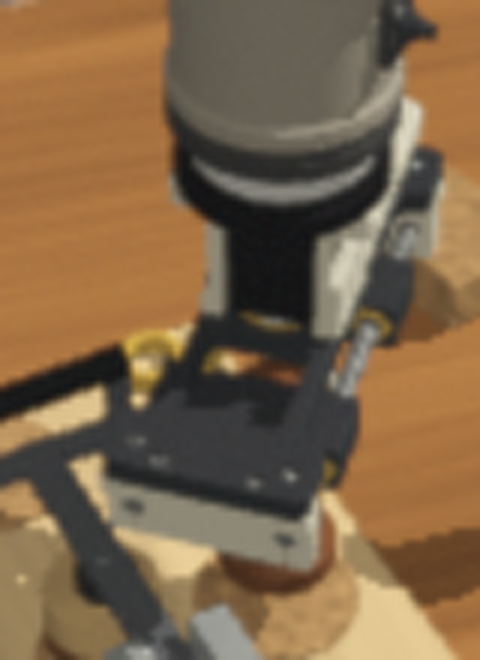

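```bash
python3 -m inch '0 0 20 0 0.3;0 0 30 0 0.3;0 0 30 0 0.3;0 0 20 0 0.3;0 0 0 0 0.3;0 0 0 0 0.3';python3 - <<'E'
from h import *;pose()
c=get("scene");crop(c,215,80,100,140,5,"pics/s11.png")
E
```

```text
time: 12.35
tool_pos: [0.5456, 0.0433, 0.3531]
tool_rot: [2.011, 1.569, -0.119]
contact_force: [0.1, -0.0, -2.0]
opening: 0.0417
t 12.35 tcp [545.6  43.3 353.1] grasp [545.9  43.3 194.1] jawaxis deg -32.1 tilt -1.0 F [ 0.07 -0.04 -1.95] open mm 41.7 q [-0.06  0.43  1.54 -0.    1.17  0.5 ]
```

View pics/s11.png

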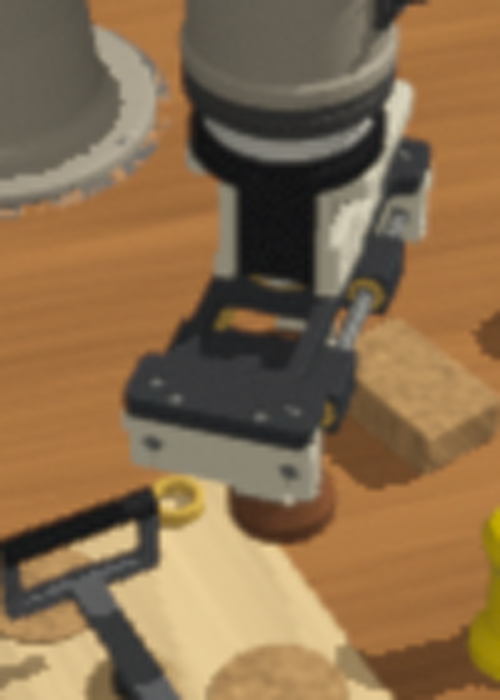

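```bash
python3 - <<'E'
from h import *
c=get("scene")
for z in(.147,.155): print(z,(proj(c,[.5456,.0434,z])-[215,80])*5, (proj(c,[.5456-.017,.0434,z])-[215,80])*5)
E
python3 -m inch '0 25 0 -0.111 0.3;0 30 0 -0.111 0.3;0 35 0 -0.111 0.3;2 35 0 -0.111 0.3;2 35 0 -0.111 0.3;2 35 0 -0.111 0.3;3 30 0 -0.111 0.3;4 15 0 0 0.3';python3 -m inch '2 8 0 0 0.3;0 0 0 0 0.3;0 0 0 0 0.3';python3 - <<'E'
from h import *;pose()
c=get("scene");crop(c,290,80,120,140,5,"pics/s12.png")
E
```

```text
0.147 [280.21521932 501.69814185] [269.94376851 475.70311509]
0.155 [280.34202622 488.56848327] [270.01078331 462.57945736]
time: 13.12
tool_pos: [0.5578, 0.2867, 0.3503]
tool_rot: [-0.147, 1.567, -3.058]
contact_force: [0.9, -0.3, 0.0]
opening: 0.0419
time: 13.37
tool_pos: [0.5606, 0.2908, 0.3513]
tool_rot: [0.337, 1.568, -2.57]
contact_force: [0.6, 0.3, -1.3]
opening: 0.0414
t 13.37 tcp [560.6 290.8 351.3] grasp [560.2 290.5 192.3] jawaxis deg -76.6 tilt -1.0 F [ 0.63  0.3  -1.34] open mm 41.4 q [ 0.36  0.58  1.29 -0.    1.28  1.69]
```

View pics/s12.png

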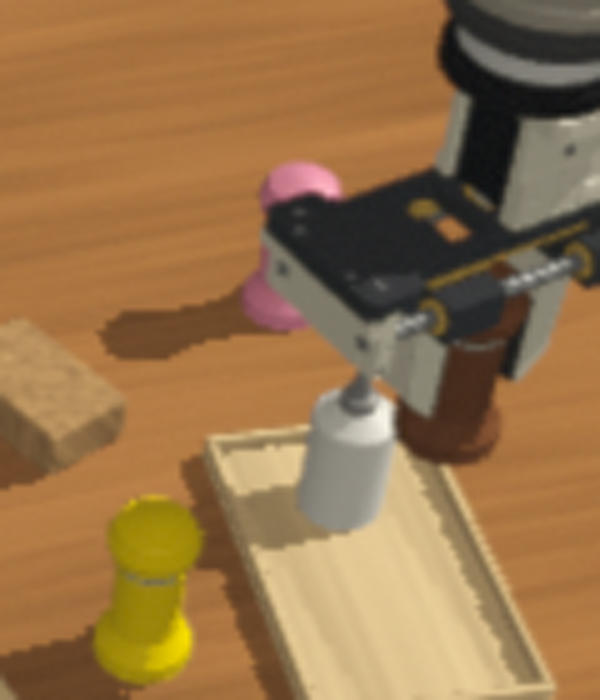

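```bash
python3 -m inch '0 1 -35 0 0.3;0 0 -35 0 0.3;0 0 -30 0 0.3;0 0 -18 0 0.3;0 0 -6 0 0.3;0 0 0 0 0.3;0 0 0 0 0.3';python3 - <<'E'
from h import *;pose()
c=get("scene");crop(c,290,80,120,140,5,"pics/s13.png")
E
```

```text
time: 14.0
tool_pos: [0.5613, 0.2916, 0.2298]
tool_rot: [3.128, 1.569, 0.219]
contact_force: [0.2, -0.1, -0.8]
opening: 0.0419
t 14.0 tcp [561.3 291.6 229.8] grasp [561.5 291.6  70.8] jawaxis deg -76.7 tilt -1.0 F [ 0.19 -0.13 -0.84] open mm 41.9 q [ 0.36  0.71  1.42 -0.    1.02  1.7 ]
```

View pics/s13.png

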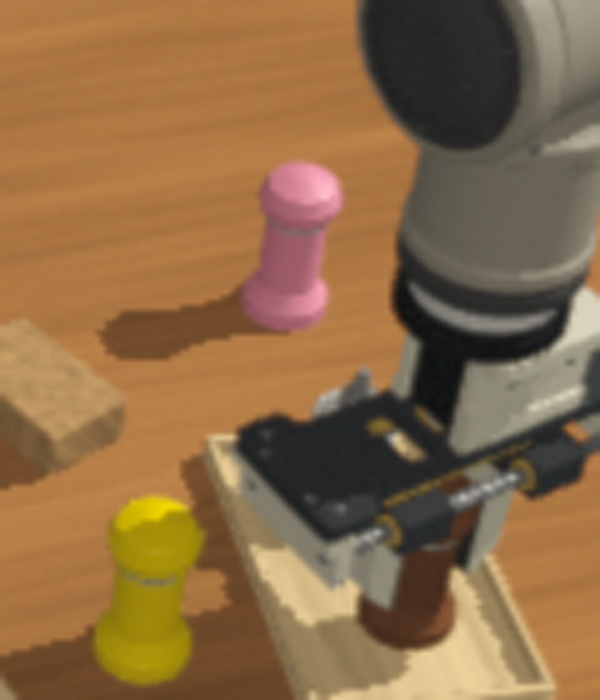

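```bash
python3 -m inch '0 0 -5 0 0.3;0 0 -3 0 0.3;0 0 0 0 0.3;0 0 0 0 0.3';python3 -m inch '0 0 -2 0 0.3;0 0 0 0 0.3;0 0 0 0 0.3';python3 -m inch '0 0 -2 0 0.3;0 0 0 0 0.3;0 0 0 0 0.3'
```

```text
time: 14.38
tool_pos: [0.5606, 0.2923, 0.2209]
tool_rot: [2.599, 1.571, -0.308]
contact_force: [0.2, 0.0, -1.4]
opening: 0.0419
time: 14.63
tool_pos: [0.5606, 0.2923, 0.2187]
tool_rot: [0.729, 1.571, -2.178]
contact_force: [-0.6, -0.2, -1.5]
opening: 0.0422
time: 14.88
tool_pos: [0.5606, 0.2923, 0.2166]
tool_rot: [0.448, 1.57, -2.46]
contact_force: [-0.0, 0.3, -0.8]
opening: 0.0421
```

```bash
python3 -m inch '0 0 -2 0 0.3;0 0 0 0 0.3;0 0 0 0 0.3';python3 -m inch '0 0 -1 0 0.3;0 0 0 0 0.3;0 0 0 0 0.3'
python3 - <<'E'
from h import *;pose()
c=get("scene");crop(c,340,150,60,75,8,"pics/s14.png")
E
```

```text
time: 15.13
tool_pos: [0.5606, 0.2923, 0.2145]
tool_rot: [0.365, 1.57, -2.543]
contact_force: [0.1, -0.3, -1.0]
opening: 0.0422
time: 15.38
tool_pos: [0.5606, 0.2923, 0.2137]
tool_rot: [1.018, 1.571, -1.89]
contact_force: [0.3, 0.7, -1.1]
opening: 0.0422
t 15.38 tcp [560.6 292.3 213.7] grasp [560.6 292.3  54.7] jawaxis deg -76.6 tilt -1.0 F [ 0.3   0.72 -1.07] open mm 42.2 q [ 0.36  0.73  1.43 -0.    0.99  1.7 ]
```

View pics/s14.png

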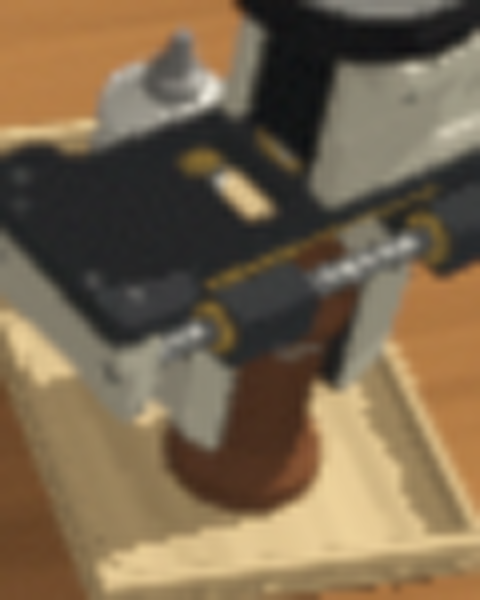

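```bash
python3 -m inch '0 0 -2 0 0.3;0 0 0 0 0.3;0 0 0 0 0.3';python3 -m inch '0 0 -1 0 0.3;0 0 0 0 0.3;0 0 0 0 0.3';python3 -m inch '0 0 -1 0 0.3;0 0 0 0 0.3;0 0 0 0 0.3'
```

```text
time: 15.68
tool_pos: [0.5608, 0.2924, 0.212]
tool_rot: [-3.129, 1.57, 0.246]
contact_force: [-0.4, -0.0, 0.9]
opening: 0.0421
time: 15.93
tool_pos: [0.5609, 0.2925, 0.2118]
tool_rot: [-2.984, 1.569, 0.391]
contact_force: [-0.3, 0.3, 6.0]
opening: 0.0421
time: 16.18
tool_pos: [0.5609, 0.2926, 0.2115]
tool_rot: [-2.926, 1.568, 0.449]
contact_force: [-1.7, 0.9, 9.1]
opening: 0.0419
```

```bash
python3 -m inch '0 0 1 0 0.47;0 0 0 0 0.48;0 0 0 0 0.49;0 0 0 0 0.5;0 0 0 0 0.51;0 0 0 0 0.52;0 0 0 0 0.53;0 0 0 0 0.54';python3 -m inch '0 0 0 0 0.56;0 0 0 0 0.58;0 0 0 0 0.6;0 0 0 0 0.62;0 0 0 0 0.64;0 0 0 0 0.66;0 0 0 0 0.7;0 0 0 0 0.7'
python3 - <<'E'
from h import *;pose()
c=get("scene");crop(c,340,150,60,75,8,"pics/s15.png")
E
```

```text
time: 16.85
tool_pos: [0.5606, 0.2922, 0.2106]
tool_rot: [0.618, 1.571, -2.289]
contact_force: [0.2, 0.3, -0.5]
opening: 0.0494
time: 17.52
tool_pos: [0.5607, 0.2923, 0.2107]
tool_rot: [1.455, 1.571, -1.453]
contact_force: [0.3, 0.5, 0.2]
opening: 0.0641
t 17.52 tcp [560.7 292.3 210.7] grasp [560.7 292.2  51.7] jawaxis deg -76.6 tilt -1.0 F [0.26 0.51 0.21] open mm 64.1 q [ 0.36  0.73  1.43 -0.    0.98  1.7 ]
```

View pics/s15.png

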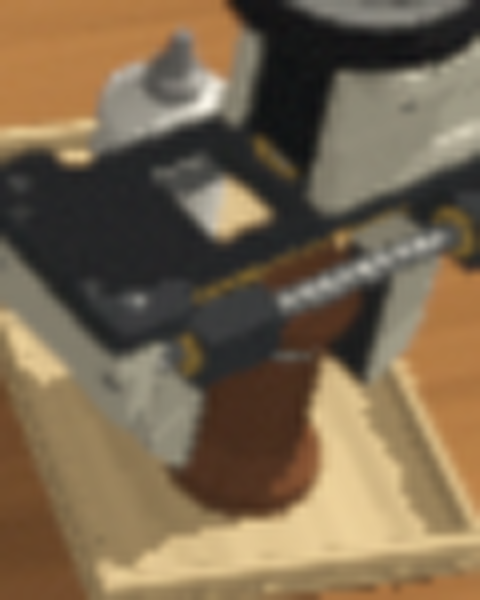

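```bash
python3 -m inch '0 0 0 0 1;0 0 0 0 1;0 0 0 0 1;0 0 0 0 1;0 0 15 0 1;0 0 30 0 1;0 0 38 0 1;0 0 38 0 1';python3 -m inch '0 0 25 0 1;0 -30 0 0.111 1;0 -30 0 0.111 1;0 -35 0 0.111 1;0 -35 0 0.111 1;0 0 0 0 1'
python3 - <<'E'
from h import *;pose()
c=get("scene");crop(c,290,120,120,120,5,"pics/s16.png")
E
```

```text
time: 18.23
tool_pos: [0.5603, 0.2922, 0.3324]
tool_rot: [0.151, 1.568, -2.757]
contact_force: [1.5, 0.4, -0.0]
opening: 0.0915
time: 18.73
tool_pos: [0.5608, 0.1573, 0.3569]
tool_rot: [0.809, 1.568, -1.652]
contact_force: [0.6, 0.1, -0.7]
opening: 0.0924
t 18.73 tcp [560.8 157.3 356.9] grasp [560.8 157.  197.9] jawaxis deg -51.0 tilt -1.0 F [ 0.61  0.12 -0.73] open mm 92.4 q [ 0.14  0.49  1.43 -0.    1.22  1.03]
```

View pics/s16.png

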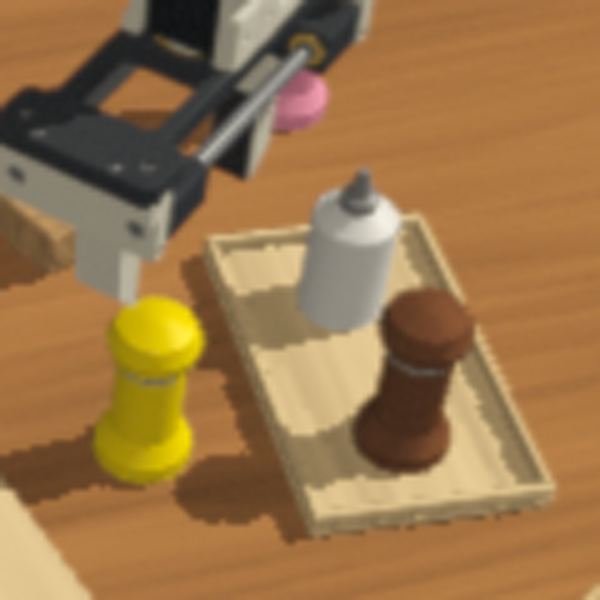

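Run:
```python
from h import *
np.set_printoptions(suppress=True,precision=1)
c=get("scene");t=get("top")
f=lambda u,v:((u+.5)/5-.5+290,(v+.5)/5-.5+120)
p=onz(c,*f(402,440),.012);print(p*1000)
print([(proj(c,[p[0],p[1],z])-[290,120])*5 for z in(.012,.083,.097)])
crop(t,90,110,130,120,5,"pics/t16.png")
```

```text
[568.4 289.4  12. ]
[array([400., 438.]), array([424.5, 336.1]), array([429.6, 314.9])]
```

View pics/t16.png

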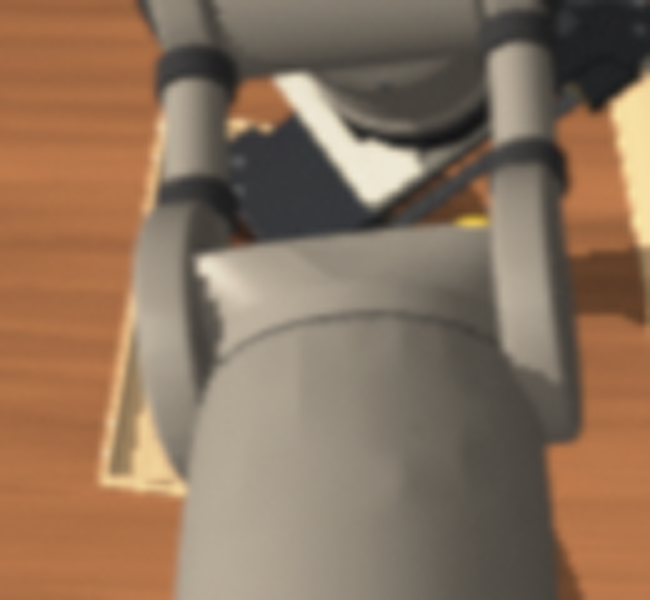

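```bash
python3 -m inch '-6 -20 0 0.111 0.7;-6 -20 0 0.111 0.6;-6 -20 0 0.111 0.6;-6 -20 0 0.111 0.6;-6 -20 0 0.111 0.6;-6 -20 0 0.111 0.6;-6 -20 0 0.111 0.6;-6 -20 0 0.111 0.6' ;python3 -m inch '-6 -20 0 0.111 0.6;-7 -17 0 0.111 0.6;0 0 0 0 0.6;0 0 0 0 0.6'
python3 - <<'E'
from h import *;pose()
c=get("scene");crop(c,185,90,150,140,5,"pics/s17.png")
E
```

```text
time: 19.55
tool_pos: [0.5126, 0.0028, 0.3568]
tool_rot: [2.142, 1.57, 0.572]
contact_force: [0.5, -0.5, 0.5]
opening: 0.0554
time: 19.88
tool_pos: [0.4999, -0.0342, 0.3568]
tool_rot: [2.115, 1.57, 0.758]
contact_force: [-0.2, 0.3, 0.6]
opening: 0.0549
t 19.88 tcp [499.9 -34.2 356.8] grasp [500.  -34.1 197.8] jawaxis deg 12.2 tilt -1.0 F [-0.17  0.26  0.56] open mm 54.9 q [-0.22  0.34  1.66  0.    1.13 -0.44]
```

View pics/s17.png

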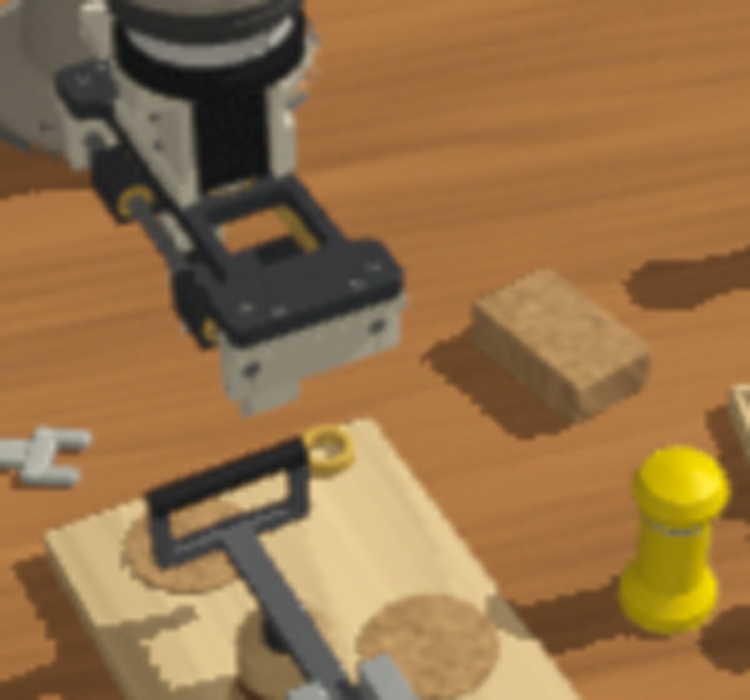

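```bash
python3 -m inch '0 -6 -25 0 0.6;0 0 -25 0 0.6;0 0 -20 0 0.6;0 0 -9 0 0.6;0 0 0 0 0.6;0 0 0 0 0.6'
python3 - <<'E'
from h import *;pose()
c=get("scene");crop(c,185,90,150,140,5,"pics/s18.png")
print(onz(c,428.5/5-.5+185,647.5/5-.5+90,.021)*1000)
E
```

```text
time: 20.43
tool_pos: [0.5002, -0.0399, 0.278]
tool_rot: [2.438, 1.571, 1.084]
contact_force: [-0.5, 0.0, 0.9]
opening: 0.0553
t 20.43 tcp [500.2 -39.9 278. ] grasp [500.2 -39.9 119. ] jawaxis deg 12.4 tilt -1.0 F [-0.51  0.04  0.89] open mm 55.3 q [-0.23  0.44  1.76  0.    0.94 -0.45]
[548.11932089  41.52255345  21.        ]
```

View pics/s18.png

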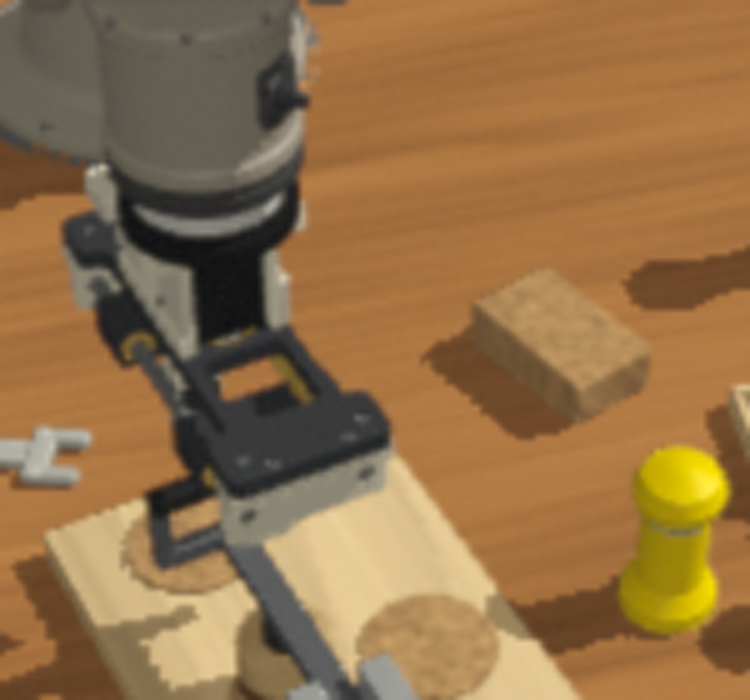

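```bash
python3 - <<'E'
from h import *
c=get("scene")
f=lambda p:((proj(c,p)-[185,90])*5).round(0)
print("tip earlier exp",f([.500+.037,-.0341+.008,.179]),"seen ~ (270,410)")
print("bar mid",f([.4985,-.040,.111]))
print("tip now", f([.5002+.037,-.0399+.008,.100]))
E
python3 -m inch '0 0 0 0 0.05;0 0 0 0 0.05;0 0 0 0 0.05;0 0 0 0 0.05;0 0 0 0 0.05;0 0 0 0 0.05;0 0 0 0 0.05;0 0 0 0 0.05' 25;python3 -c "
from h import *;pose()"
```

```text
tip earlier exp [268. 414.] seen ~ (270,410)
bar mid [226. 472.]
tip now [263. 544.]
time: 21.2
tool_pos: [0.499, -0.0409, 0.2777]
tool_rot: [-1.67, 1.568, -3.023]
contact_force: [-5.1, -2.0, 3.8]
opening: 0.0132
t 21.2 tcp [499.  -40.9 277.7] grasp [498.6 -40.9 118.7] jawaxis deg 12.5 tilt -1.0 F [-5.13 -2.02  3.79] open mm 13.2 q [-0.23  0.44  1.76 -0.    0.94 -0.45]
```

```bash
python3 - <<'E'
import numpy as np
th=np.arange(0,1.81,.1);ph=np.arctan2(36,125)+th
s=-130*np.cos(ph);z=130*np.sin(ph);e=np.array([np.cos(np.radians(12.6)),np.sin(np.radians(12.6))])
x=s*e[0];y=s*e[1]
for i in range(len(th)-1): print(th[i+1].round(1),(x[i+1]-x[i]).round(1),(y[i+1]-y[i]).round(1),(z[i+1]-z[i]).round(1))
E
python3 -m inch '-1 0 0 0 0.05;1.5 0.3 6 0 0.05;2.6 0.6 6.3 0 0.05;0 0 0 0 0.05';python3 -c "
from h import *;pose()"
```

```text
0.1 4.1 0.9 12.3
0.2 5.3 1.2 11.8
0.3 6.4 1.4 11.2
0.4 7.5 1.7 10.5
0.5 8.5 1.9 9.7
0.6 9.4 2.1 8.8
0.7 10.2 2.3 7.8
0.8 10.9 2.4 6.7
0.9 11.5 2.6 5.5
1.0 12.0 2.7 4.3
1.1 12.3 2.8 3.1
1.2 12.6 2.8 1.8
1.3 12.7 2.8 0.5
1.4 12.7 2.8 -0.8
1.5 12.5 2.8 -2.1
1.6 12.3 2.7 -3.3
1.7 11.9 2.7 -4.6
1.8 11.4 2.5 -5.8
time: 21.53
tool_pos: [0.5029, -0.0399, 0.2908]
tool_rot: [-1.251, 1.57, -2.604]
contact_force: [-2.7, -3.8, -2.8]
opening: 0.0133
t 21.53 tcp [502.9 -39.9 290.8] grasp [502.8 -40.  131.8] jawaxis deg 12.4 tilt -1.0 F [-2.67 -3.83 -2.76] open mm 13.3 q [-0.23  0.43  1.74 -0.    0.97 -0.45]
```

```bash
python3 -m inch '5.3 1.2 11.8 0 0.05;6.4 1.4 11.2 0 0.05;7.5 1.7 10.5 0 0.05;0 0 0 0 0.05';python3 - <<'E'
from h import *;pose()
c=get("scene");crop(c,185,70,150,160,4,"pics/s19.png")
E
```

```text
time: 21.87
tool_pos: [0.5218, -0.0356, 0.3254]
tool_rot: [-1.338, 1.569, -2.692]
contact_force: [-8.9, -5.7, 3.7]
opening: 0.0132
t 21.87 tcp [521.8 -35.6 325.4] grasp [521.5 -35.8 166.4] jawaxis deg 12.5 tilt -1.0 F [-8.87 -5.68  3.71] open mm 13.2 q [-0.21  0.42  1.65 -0.    1.08 -0.43]
```

View pics/s19.png

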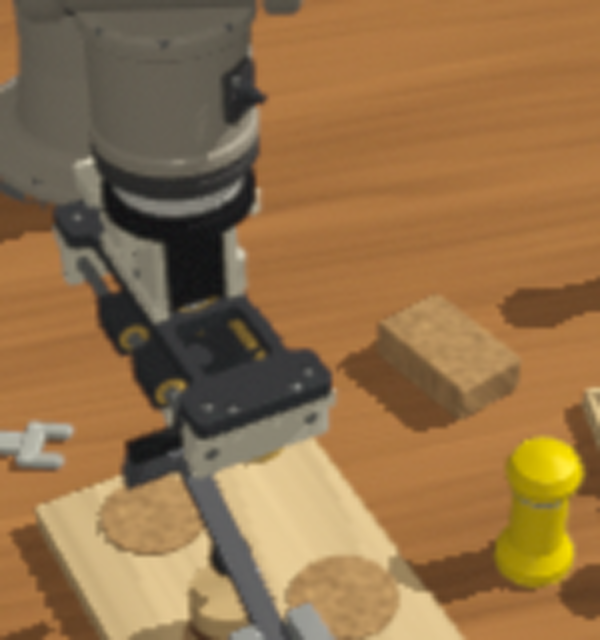

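```bash
python3 -m inch '8.5 1.9 9.7 0 0.05;9.4 2.1 8.8 0 0.05;10.2 2.3 7.8 0 0.05;10.9 2.4 6.7 0 0.05;0 0 0 0 0.05';python3 - <<'E'
from h import *;pose()
c=get("scene");crop(c,185,60,150,160,4,"pics/s20.png")
E
```

```text
time: 22.33
tool_pos: [0.5615, -0.0267, 0.3599]
tool_rot: [1.007, 1.568, -0.347]
contact_force: [-9.7, -2.3, 16.0]
opening: 0.0129
t 22.33 tcp [561.5 -26.7 359.9] grasp [561.9 -26.8 200.9] jawaxis deg 12.5 tilt -1.0 F [-9.69 -2.25 16.  ] open mm 12.9 q [-0.18  0.45  1.49 -0.    1.2  -0.4 ]
```

View pics/s20.png

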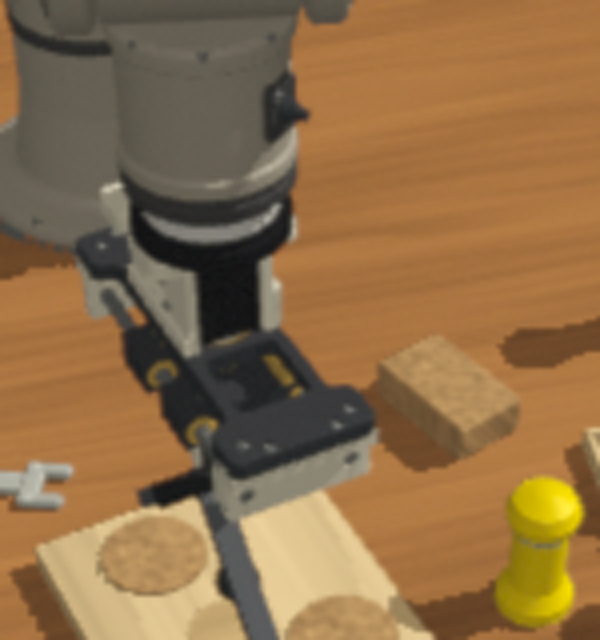

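```bash
python3 -m inch '10.5 2.4 7.5 0 0.05;12 2.7 5.3 0 0.05;12 2.8 3.6 0 0.05;12 2.8 2.3 0 0.05;0 0 0 0 0.05';python3 - <<'E'
from h import *;pose()
c=get("scene");crop(c,185,60,150,160,4,"pics/s21.png")
E
```

```text
time: 22.8
tool_pos: [0.609, -0.0159, 0.3766]
tool_rot: [1.228, 1.566, -0.125]
contact_force: [-0.3, -2.8, 6.5]
opening: 0.0132
t 22.8 tcp [609.  -15.9 376.6] grasp [609.7 -16.  217.6] jawaxis deg 12.5 tilt -1.0 F [-0.31 -2.84  6.53] open mm 13.2 q [-0.15  0.52  1.32  0.    1.3  -0.37]
```

View pics/s21.png

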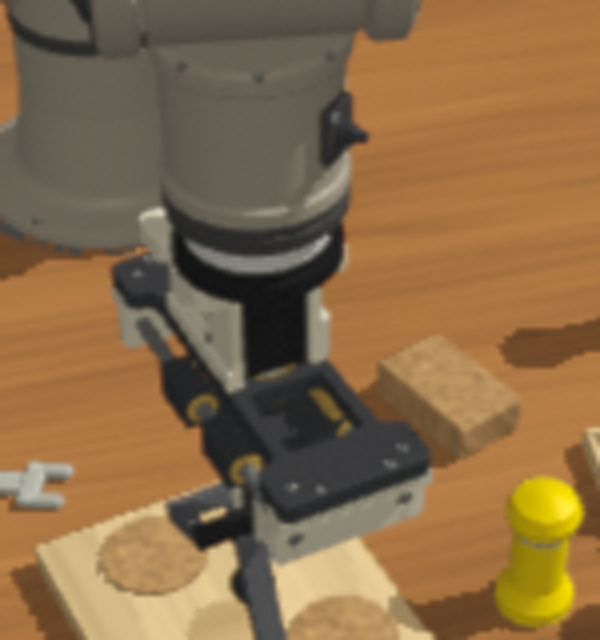

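```bash
python3 -m inch '12.7 2.8 1 0 0.05;12.7 2.8 -0.5 0 0.05;12.5 2.8 -1.8 0 0.05;12.3 2.7 -3 0 0.05;0 0 0 0 0.05';python3 - <<'E'
from h import *;pose()
E
python3 -m inch '12 2.7 -4.4 0 0.05;9 2 -4 0 0.05;0 0 0 0 0.05';python3 - <<'E'
from h import *;pose()
c=get("scene");crop(c,185,60,150,160,4,"pics/s22.png")
E
```

```text
time: 23.27
tool_pos: [0.6591, -0.0048, 0.3708]
tool_rot: [1.359, 1.567, 0.005]
contact_force: [3.6, -1.9, 0.4]
opening: 0.0134
t 23.27 tcp [659.1  -4.8 370.8] grasp [659.6  -4.8 211.8] jawaxis deg 12.4 tilt -1.0 F [ 3.63 -1.88  0.39] open mm 13.4 q [-0.12  0.62  1.17  0.    1.36 -0.34]
time: 23.52
tool_pos: [0.6796, -0.0002, 0.362]
tool_rot: [1.371, 1.568, 0.018]
contact_force: [3.7, -1.5, 0.1]
opening: 0.0132
t 23.52 tcp [ 6.796e+02 -2.000e-01  3.620e+02] grasp [ 6.80e+02 -2.00e-01  2.03e+02] jawaxis deg 12.4 tilt -1.0 F [ 3.72 -1.54  0.14] open mm 13.2 q [-0.11  0.66  1.1   0.    1.37 -0.33]
```

View pics/s22.png

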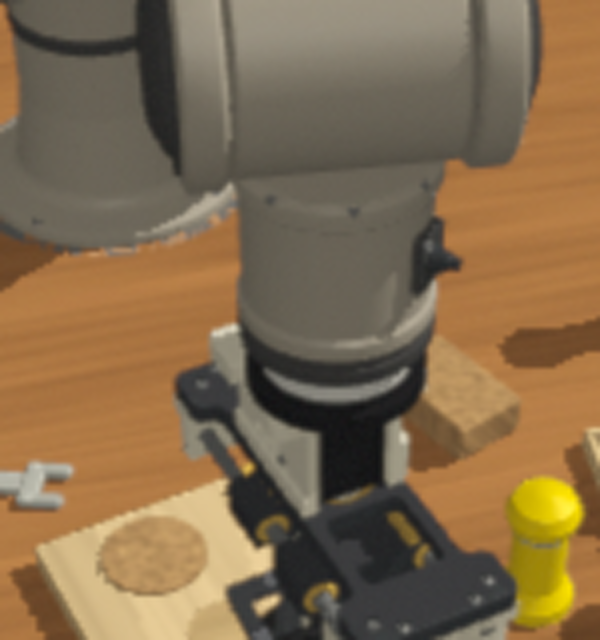

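```bash
python3 -m inch '9 2 -4.5 0 0.05;5 1 -3 0 0.05;0 0 0 0 0.05';python3 - <<'E'
from h import *;pose()
E
```

```text
time: 23.82
tool_pos: [0.6929, 0.0026, 0.3542]
tool_rot: [-1.851, 1.57, 3.078]
contact_force: [0.8, -2.3, -1.8]
opening: 0.0131
t 23.82 tcp [692.9   2.6 354.2] grasp [692.8   2.6 195.2] jawaxis deg 12.4 tilt -1.0 F [ 0.75 -2.26 -1.76] open mm 13.1 q [-0.11  0.7   1.06 -0.    1.38 -0.32]
```

```bash
python3 -m inch '0 0 0 0 0.22;0 0 0 0 0.22;0 0 0 0 0.22;1 0 10 0 0.22;1 0 20 0 0.22;0 0 25 0 0.22;0 0 0 0 0.22';python3 - <<'E'
from h import *;pose()
c=get("scene");crop(c,185,60,150,200,3,"pics/s23.png")
E
```

```text
time: 24.4
tool_pos: [0.6947, 0.0028, 0.417]
tool_rot: [1.272, 1.561, -0.082]
contact_force: [0.4, 0.7, 0.5]
opening: 0.0205
t 24.4 tcp [694.7   2.8 417. ] grasp [696.3   2.7 258. ] jawaxis deg 12.4 tilt -1.0 F [0.45 0.73 0.48] open mm 20.5 q [-0.11  0.66  0.95  0.    1.51 -0.32]
```

View pics/s23.png

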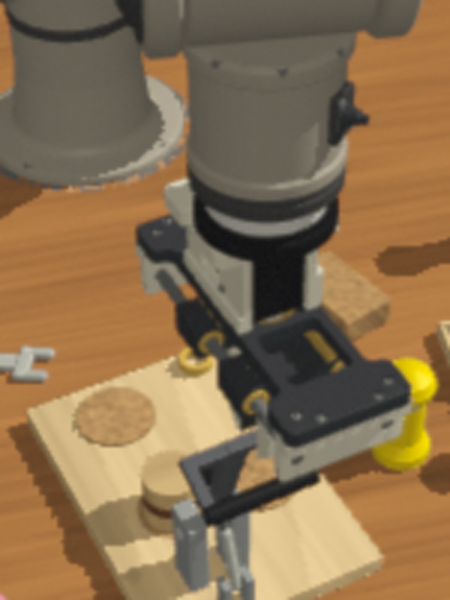

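```bash
python3 -m inch '-17 -4 0 -0.112 0.5;-17 -4 0 -0.112 1;-17 -4 0 -0.112 1;-17 -4 0 -0.112 1;-17 -4 0 -0.112 1;-17 -4 0 -0.112 1;-17 -4 0 -0.112 1;-17 -3 0 -0.112 1' ;python3 -m inch '0 0 0 -0.112 1;0 0 -20 -0.112 1;0 0 -20 -0.112 1;0 0 -20 -0.112 1;0 0 0 -0.112 1;0 0 0 -0.112 1;0 0 0 0 1';python3 - <<'E'
from h import *;pose()
c=get("scene");crop(c,185,60,150,200,4,"pics/s24.png")
E
```

```text
time: 25.12
tool_pos: [0.5574, -0.0284, 0.4099]
tool_rot: [-1.028, 1.57, 3.0]
contact_force: [0.2, -0.1, 0.4]
opening: 0.0687
time: 25.7
tool_pos: [0.5583, -0.0282, 0.3495]
tool_rot: [-0.4, 1.569, 2.958]
contact_force: [0.2, 0.3, -0.2]
opening: 0.0916
t 25.7 tcp [558.3 -28.2 349.5] grasp [558.1 -28.2 190.5] jawaxis deg -77.6 tilt -1.0 F [ 0.18  0.27 -0.25] open mm 91.6 q [-0.19  0.45  1.51 -0.    1.18  1.17]
```

View pics/s24.png

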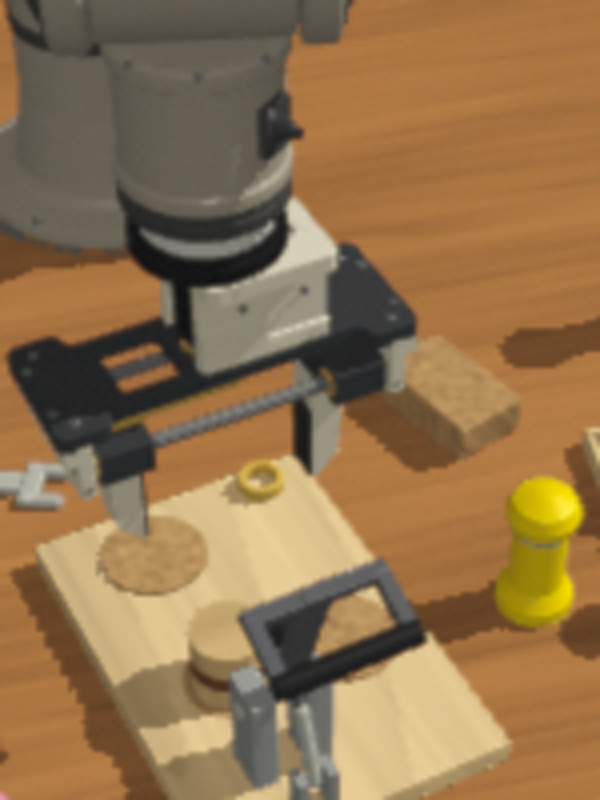

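Run:
```python
from h import *
np.set_printoptions(suppress=True,precision=1)
c=get("scene");crop(c,220,190,55,60,10,"pics/s25.png")
print(onz(c,226.5/4-.5+185,632.5/4-.5+60,.062)*1000)
a=np.radians(np.arange(0,360,10))
pts=np.array([(proj(c,[.560+.023*np.cos(x),-.028+.023*np.sin(x),.062])-[185,60])*4 for x in a]);print("pred box",pts.min(0),pts.max(0))
```

```text
[561.  -30.7  62. ]
pred box [188.2 598.2] [269.1 659.3]
```

View pics/s25.png

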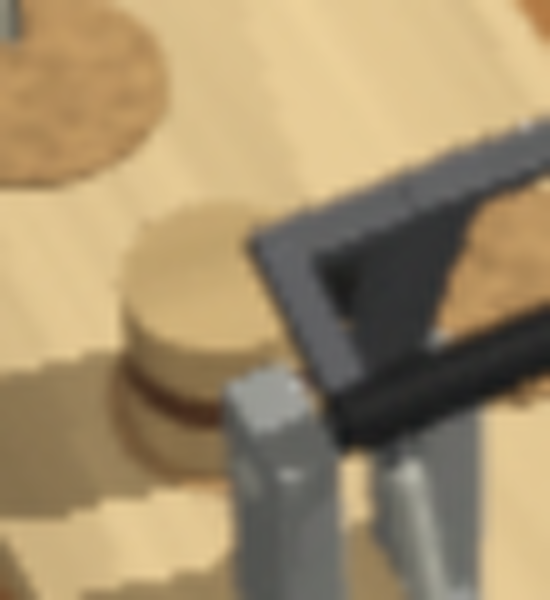

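```bash
python3 -m inch '0 0 -38 0 1;0 0 -38 0 1;0 0 -25 0 1;0 0 0 0 1';python3 - <<'E'
from h import *;pose()
c=get("scene");crop(c,185,90,150,150,5,"pics/s26.png")
E
```

```text
time: 26.13
tool_pos: [0.5568, -0.028, 0.2443]
tool_rot: [-0.403, 1.561, 2.961]
contact_force: [0.2, 0.2, -0.1]
opening: 0.092
t 26.13 tcp [556.8 -28.  244.3] grasp [555.2 -27.7  85.3] jawaxis deg -77.2 tilt -1.0 F [ 0.18  0.17 -0.09] open mm 92.0 q [-0.19  0.58  1.63 -0.    0.94  1.16]
```

View pics/s26.png

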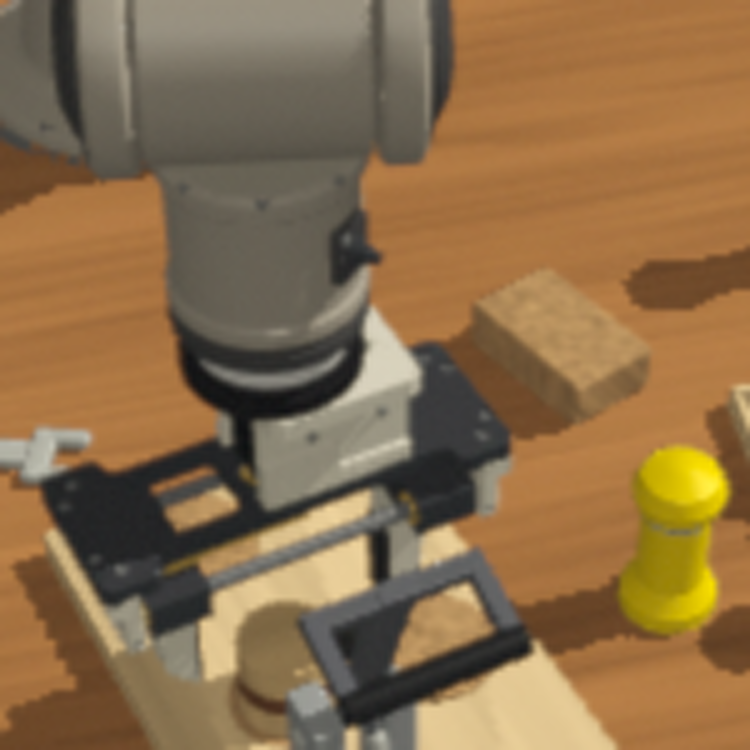

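```bash
python3 -m inch '0 0 -18 0 1;0 0 -12 0 1;0 0 -7 0 1;0 0 0 0 1;0 0 0 0 1';python3 - <<'E'
from h import *;pose()
E
python3 -m inch '0 0 0 0 0.4;0 0 0 0 0.4;0 0 0 0 0.4;0 0 0 0 0.4;0 0 0 0 0.4;0 0 0 0 0.4;0 0 0 0 0.4;0 0 0 0 0.4' 20;python3 - <<'E'
from h import *;pose()
E
```

```text
time: 26.6
tool_pos: [0.5592, -0.0284, 0.2134]
tool_rot: [2.682, 1.569, -0.239]
contact_force: [0.1, 0.1, 0.1]
opening: 0.0922
t 26.6 tcp [559.2 -28.4 213.4] grasp [559.5 -28.5  54.4] jawaxis deg -77.4 tilt -1.0 F [0.13 0.12 0.1 ] open mm 92.2 q [-0.19  0.62  1.65 -0.    0.87  1.16]
time: 27.27
tool_pos: [0.5587, -0.0283, 0.212]
tool_rot: [1.38, 1.571, -1.542]
contact_force: [-0.5, -0.1, 0.1]
opening: 0.0454
t 27.27 tcp [558.7 -28.3 212. ] grasp [558.7 -28.4  53. ] jawaxis deg -77.4 tilt -1.0 F [-0.5  -0.1   0.14] open mm 45.4 q [-0.19  0.62  1.65 -0.    0.86  1.16]
```

```bash
python3 -m inch '0 0 15 0 0.4;0 0 30 0 0.4;0 0 35 0 0.4;-3 -15 10 0 0.4;-8 -25 0 0 0.4;-10 -35 0 0 0.4;-12 -37 0 0 0.4;-12 -37 0 0 0.4';python3 - <<'E'
from h import *
pose()
c=get("scene");print("stand scene",onz(c,247.5/8-.5+90,230.5/8-.5+195,.025)*1000)
t=get("top");crop(t,335,160,75,75,8,"pics/t27.png")
E
```

```text
time: 27.93
tool_pos: [0.513, -0.1783, 0.3021]
tool_rot: [1.87, 1.571, -1.051]
contact_force: [1.6, -0.8, -0.5]
opening: 0.0456
t 27.93 tcp [ 513.  -178.3  302.1] grasp [ 513.  -178.4  143.1] jawaxis deg -77.3 tilt -1.0 F [ 1.55 -0.78 -0.53] open mm 45.6 q [-0.48  0.48  1.62 -0.    1.05  0.87]
stand scene [ 472.96030658 -304.78172212   25.        ]
```

View pics/t27.png

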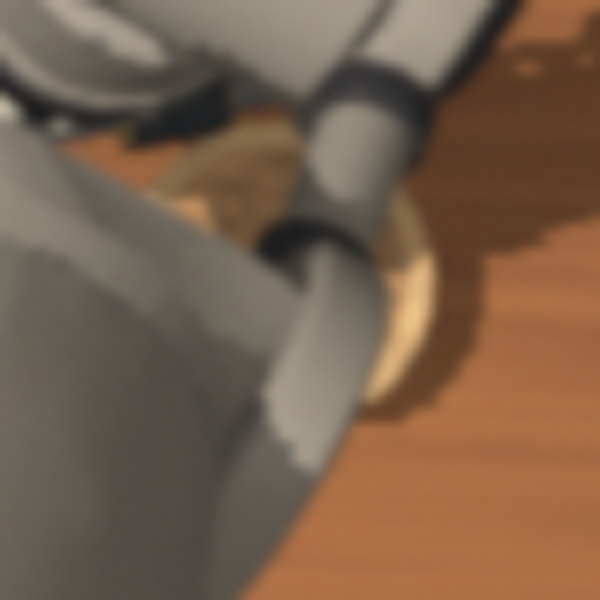

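```bash
python3 -m inch '-12 -36 0 0 0.4;-12 -36 0 0 0.4;-11 -34 0 0 0.4;-6 -19 0 0 0.4;0 0 -20 0 0.4;0 0 -20 0 0.4;0 0 0 0 0.4;0 0 0 0 0.4';python3 - <<'E'
from h import *
pose()
c=get("scene");crop(c,60,130,120,130,5,"pics/s28.png")
E
```

```text
time: 28.7
tool_pos: [0.4727, -0.3017, 0.2613]
tool_rot: [-0.959, 1.568, 2.403]
contact_force: [0.2, -0.4, -0.9]
opening: 0.0455
t 28.7 tcp [ 472.7 -301.7  261.3] grasp [ 472.3 -301.4  102.3] jawaxis deg -77.4 tilt -1.0 F [ 0.18 -0.42 -0.93] open mm 45.5 q [-0.7   0.56  1.61  0.    0.98  0.65]
```

View pics/s28.png

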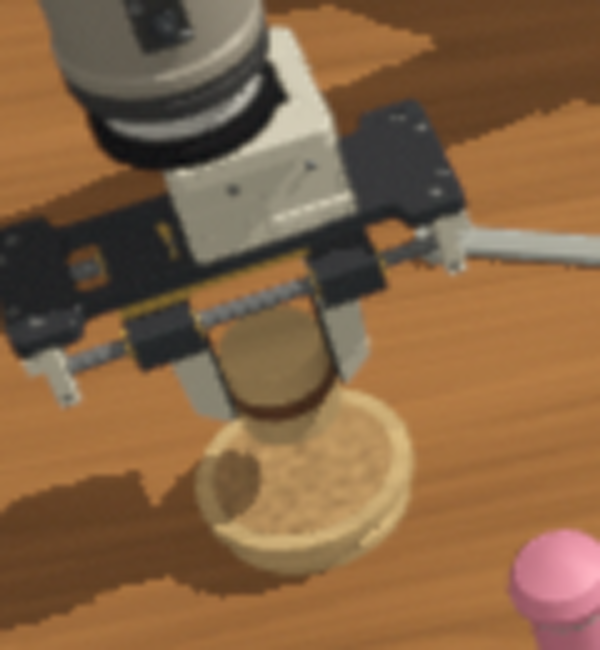

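```bash
python3 - <<'E'
from h import *
c=get("scene");print((proj(c,[.4725,-.302,.111])-[60,130])*5, onz(c,278.5/5-.5+60,358.5/5-.5+130,.111)*1000)
print("stand top c px",(proj(c,[.4715,-.3045,.025])-[60,130])*5)
E
python3 -m inch '-1 -2 -20 0 0.4;0 0 -12 0 0.4;0 0 -6 0 0.4;0 0 0 0 0.4;0 0 0 0 0.4'
```

```text
[264.51406549 339.97136384] [ 483.85801811 -297.32213634  111.        ]
stand top c px [302.67167859 464.15623192]
time: 29.22
tool_pos: [0.4721, -0.3042, 0.2249]
tool_rot: [2.18, 1.57, -0.742]
contact_force: [-0.1, -0.2, -0.8]
opening: 0.0455
```

```bash
python3 -m inch '0 0 -4 0 0.4;0 0 0 0 0.4;0 0 0 0 0.4';python3 -m inch '0 0 -1.5 0 0.4;0 0 0 0 0.4;0 0 0 0 0.4'
python3 - <<'E'
from h import *
pose()
c=get("scene");crop(c,60,130,120,130,5,"pics/s29.png")
E
```

```text
time: 29.47
tool_pos: [0.4718, -0.3043, 0.2205]
tool_rot: [2.125, 1.57, -0.797]
contact_force: [-0.4, -0.2, -0.9]
opening: 0.0456
time: 29.72
tool_pos: [0.4718, -0.3045, 0.219]
tool_rot: [2.214, 1.57, -0.708]
contact_force: [1.1, -0.1, 2.9]
opening: 0.0452
t 29.72 tcp [ 471.8 -304.5  219. ] grasp [ 472.  -304.6   60. ] jawaxis deg -77.4 tilt -1.0 F [ 1.12 -0.07  2.92] open mm 45.2 q [-0.71  0.62  1.64  0.    0.88  0.64]
```

View pics/s29.png

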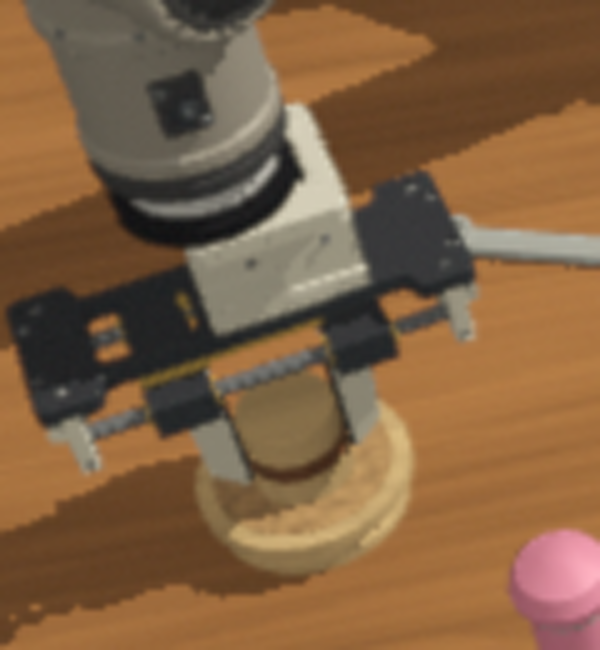

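Contact is made at the expected height; release, rise and check.

```bash
python3 -m inch '0 0 0 0 0.55;0 0 0 0 0.65;0 0 0 0 0.9;0 0 0 0 1;0 0 0 0 1;0 0 0 0 1;0 0 30 0 1;0 0 38 0 1'; python3 -m inch '0 0 38 0 1;0 0 20 0 1;0 30 0 0 1;0 38 0 0 1;0 38 0 0 1;0 38 0 0 1;0 38 0 0 1;0 38 0 0 1'
python3 - <<'E'
from h import *
pose()
c=get("scene");crop(c,90,190,70,60,8,"pics/s30.png");crop(c,185,130,240,130,3,"pics/s31.png")
t=get("top");crop(t,335,160,70,70,8,"pics/t30.png")
E
```

```text
time: 30.43
tool_pos: [0.4709, -0.3037, 0.2843]
tool_rot: [-0.922, 1.563, 2.44]
contact_force: [0.7, -0.1, 0.6]
opening: 0.0902
time: 31.1
tool_pos: [0.4712, -0.0827, 0.3446]
tool_rot: [2.421, 1.571, -0.501]
contact_force: [-0.0, 0.3, 0.5]
opening: 0.0919
t 31.1 tcp [471.2 -82.7 344.6] grasp [471.2 -82.7 185.6] jawaxis deg -77.4 tilt -1.0 F [-0.03  0.31  0.48] open mm 91.9 q [-0.33  0.32  1.74 -0.    1.08  1.02]
```

View pics/s30.png

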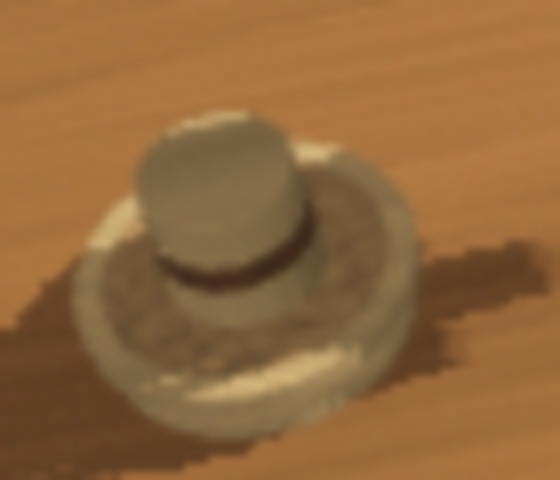

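View pics/t30.png

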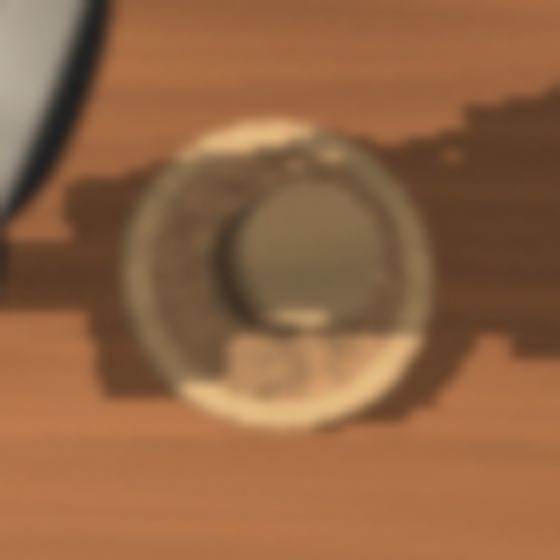

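View pics/s31.png

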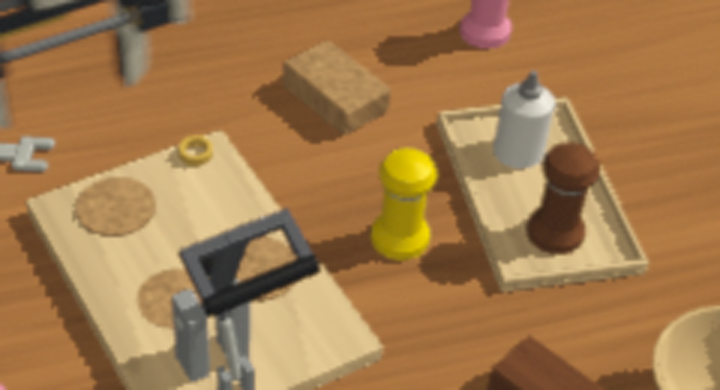

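Run:
```python
from h import *
np.set_printoptions(suppress=True,precision=1)
c=get("scene");t=get("top")
print("blank top",onz(t,308.5/8-.5+335,255.5/8-.5+160,.069)*1000,"scene",onz(c,220.5/8-.5+90,180.5/8-.5+190,.069)*1000)
print("stand",onz(t,279/8-.5+335,275.5/8-.5+160,.025)*1000,"scene",onz(c,246/8-.5+90,275/8-.5+190,.025)*1000)
crop(t,100,120,110,100,6,"pics/t31.png")
```

```text
blank top [ 471.2 -302.    69. ] scene [ 477.1 -302.7   69. ]
stand [ 469.8 -304.3   25. ] scene [ 474.6 -305.3   25. ]
```

View pics/t31.png

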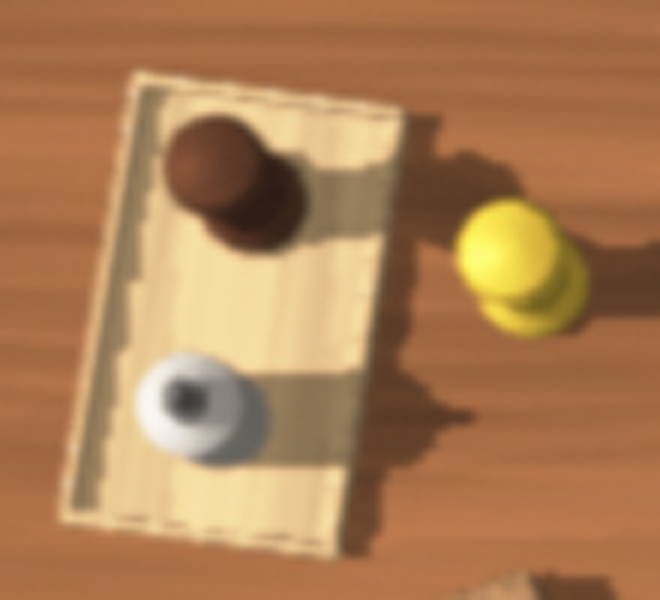

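Run:
```python
from h import *
np.set_printoptions(suppress=True,precision=1)
c=get("scene");t=get("top")
f=lambda u,v:((u+.5)/6-.5+100,(v+.5)/6-.5+120)
g=lambda u,v:((u+.5)/3-.5+185,(v+.5)/3-.5+130)
print("mill head",onz(t,*f(215,165),.085)*1000,"foot",onz(t,*f(257,203),.013)*1000)
print("yellow head",onz(t,*f(510,250),.08)*1000,"foot",onz(t,*f(533,285),.008)*1000)
print("bottle nozzle tip",onz(t,*f(184,400),.097)*1000,"base",onz(t,*f(219,413),.015)*1000)
print("mill tri head",tri(t,f(215,165),c,g(571,165))[0]*1000,"bottle tip", tri(t,f(184,400),c,g(532,76))[0]*1000)
```

```text
mill head [561.1 293.7  85. ] foot [559.5 291.3  13. ]
yellow head [530.4 171.3  80. ] foot [527.9 169.9   8. ]
bottle nozzle tip [461.5 297.7  97. ] base [466.2 302.   15. ]
mill tri head [561.2 293.5  83.5] bottle tip [462.7 300.4  90.7]
```

```bash
python3 -m inch '0 30 0 0 1;10 37 0 0 1;10 37 0 0 1;10 37 0 0 1;10 37 0 0 1;10 37 0 0 1;10 37 0 0 1;10 37 0 0 1' 10;python3 -c "
from h import *;pose()"
```

```text
time: 32.07
tool_pos: [0.5428, 0.205, 0.3443]
tool_rot: [1.665, 1.57, -1.26]
contact_force: [1.1, 0.6, 0.5]
opening: 0.0919
t 32.07 tcp [542.8 205.  344.3] grasp [542.8 204.9 185.3] jawaxis deg -77.5 tilt -1.0 F [1.06 0.6  0.46] open mm 91.9 q [ 0.23  0.49  1.46 -0.    1.19  1.58]
```

```bash
python3 -m inch '8 37 0 0 1;8 33 0 0 1;1 10 0 0 1;0 0 0 0 1;0 0 0 0 1';python3 -c "
from h import *;pose()"
```

```text
time: 32.48
tool_pos: [0.5591, 0.2834, 0.3438]
tool_rot: [0.618, 1.569, -2.305]
contact_force: [-0.4, 0.1, 0.6]
opening: 0.0916
t 32.48 tcp [559.1 283.4 343.8] grasp [559.  283.3 184.8] jawaxis deg -77.4 tilt -1.0 F [-0.39  0.1   0.65] open mm 91.6 q [ 0.35  0.58  1.31 -0.    1.25  1.7 ]
```

```bash
python3 -m inch '2 9 0 0 1;0 0 0 0 1;0 0 -30 0 1;0 0 -30 0 1;0 0 -25 0 1;0 0 -12 0 1;0 0 -4 0 1;0 0 0 0 1';python3 - <<'E'
from h import *
pose()
c=get("scene");crop(c,320,120,90,110,6,"pics/s33.png")
E
```

```text
time: 33.15
tool_pos: [0.5609, 0.2931, 0.2433]
tool_rot: [0.298, 1.57, -2.625]
contact_force: [-0.1, 0.2, 0.8]
opening: 0.0921
t 33.15 tcp [560.9 293.1 243.3] grasp [560.7 293.   84.3] jawaxis deg -77.5 tilt -1.0 F [-0.07  0.16  0.77] open mm 92.1 q [ 0.36  0.69  1.4  -0.    1.05  1.71]
```

View pics/s33.png

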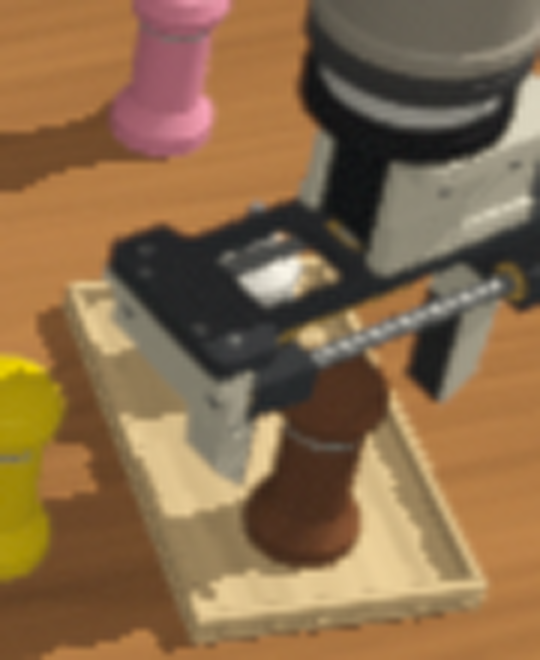

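```bash
python3 -m inch '0 0 0 0 0.7;0 0 0 0 0.55;0 0 0 0 0.45;0 0 0 0 0.4;0 0 0 0 0.4;0 0 0 0 0.4;0 0 0 0 0.4;0 0 0 0 0.4' 10;python3 - <<'E'
from h import *
pose()
E
python3 -m inch '0 0 5 0 0.4;0 0 10 0 0.4;0 0 0 0 0.4';python3 - <<'E'
from h import *
pose()
c=get("scene");crop(c,320,120,90,110,6,"pics/s34.png")
E
```

```text
time: 33.87
tool_pos: [0.5606, 0.2937, 0.2435]
tool_rot: [1.333, 1.571, -1.589]
contact_force: [0.0, -1.3, 0.5]
opening: 0.0441
t 33.87 tcp [560.6 293.7 243.5] grasp [560.6 293.6  84.5] jawaxis deg -77.4 tilt -1.0 F [ 0.01 -1.29  0.51] open mm 44.1 q [ 0.36  0.69  1.4  -0.    1.05  1.71]
time: 34.12
tool_pos: [0.5612, 0.2939, 0.2608]
tool_rot: [-3.008, 1.568, 0.353]
contact_force: [0.5, -0.2, -0.2]
opening: 0.0441
t 34.12 tcp [561.2 293.9 260.8] grasp [561.7 294.1 101.8] jawaxis deg -77.4 tilt -1.0 F [ 0.46 -0.22 -0.16] open mm 44.1 q [ 0.36  0.67  1.39 -0.    1.08  1.71]
```

View pics/s34.png

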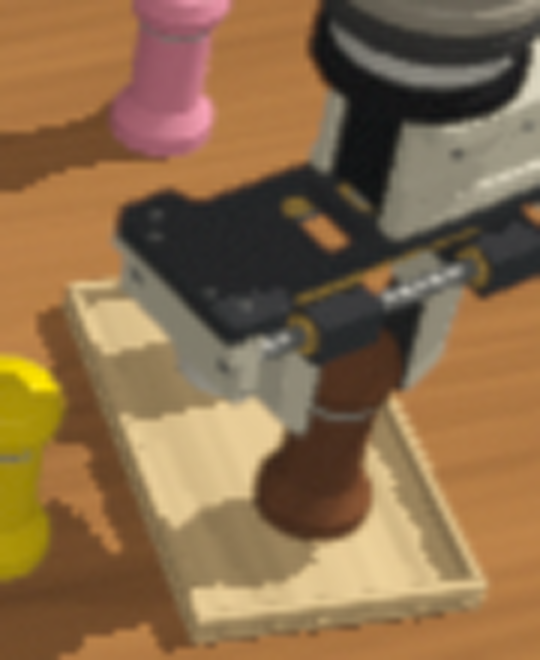

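```bash
python3 -m inch '0 0 20 0 0.4;0 0 25 0 0.4;0 0 25 0 0.4;0 0 20 0 0.4;0 0 10 0 0.4;0 -8 0 0 0.4;-1 -15 0 0 0.4;-1 -22 0 0 0.4';python3 -m inch '-2 -28 0 0 0.4;-2 -28 0 0 0.4;-2 -28 0 0 0.4;-2 -28 0 0 0.4;-2 -28 0 0 0.4;-1 -25 0 0 0.4;-1 -18 0 0 0.4;-1 -12 0 0 0.4';python3 -m inch '-1 -7 0 0 0.4;0 -3 0 0 0.4;0 0 0 0 0.4;0 0 0 0 0.4';python3 - <<'E'
from h import *
pose()
c=get("scene");crop(c,210,90,110,140,5,"pics/s35.png")
E
```

```text
time: 34.83
tool_pos: [0.5579, 0.2482, 0.3565]
tool_rot: [0.07, 1.568, -2.851]
contact_force: [-0.2, -1.3, -2.0]
opening: 0.0443
time: 35.5
tool_pos: [0.5447, 0.0507, 0.3566]
tool_rot: [-0.057, 1.567, -2.982]
contact_force: [-0.1, 0.2, -1.6]
opening: 0.0444
time: 35.83
tool_pos: [0.5446, 0.0442, 0.3583]
tool_rot: [-0.747, 1.57, 2.614]
contact_force: [-0.4, 0.7, -0.7]
opening: 0.0438
t 35.83 tcp [544.6  44.2 358.3] grasp [544.5  44.3 199.3] jawaxis deg -77.4 tilt -1.0 F [-0.37  0.74 -0.67] open mm 43.8 q [-0.06  0.42  1.54  0.    1.18  1.29]
```

View pics/s35.png

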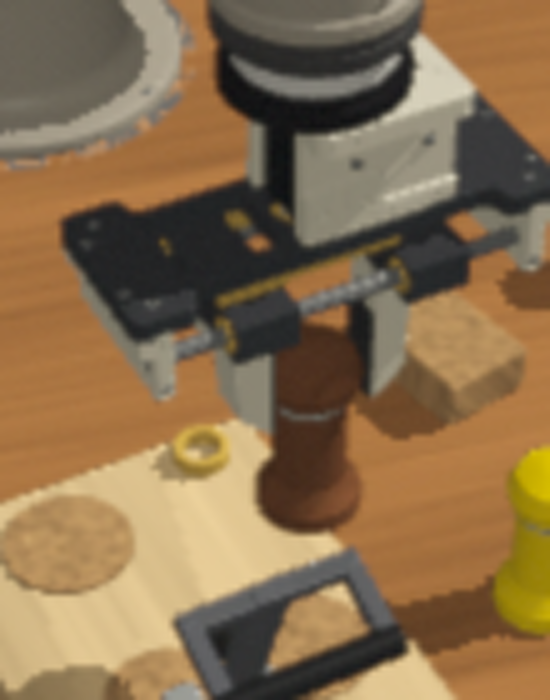

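```bash
python3 -m inch '1 -1 -20 0 0.4;0 0 -28 0 0.4;0 0 -25 0 0.4;0 0 -14 0 0.4;0 0 -6 0 0.4;0 0 0 0 0.4;0 0 0 0 0.4';python3 - <<'E'
from h import *
pose()
c=get("scene");crop(c,210,90,110,140,5,"pics/s36.png")
E
```

```text
time: 36.47
tool_pos: [0.546, 0.0432, 0.2661]
tool_rot: [2.809, 1.57, -0.112]
contact_force: [0.2, 0.2, -0.4]
opening: 0.0441
t 36.47 tcp [546.   43.2 266.1] grasp [546.1  43.2 107.1] jawaxis deg -77.4 tilt -1.0 F [ 0.24  0.17 -0.37] open mm 44.1 q [-0.06  0.53  1.64 -0.    0.97  1.29]
```

View pics/s36.png

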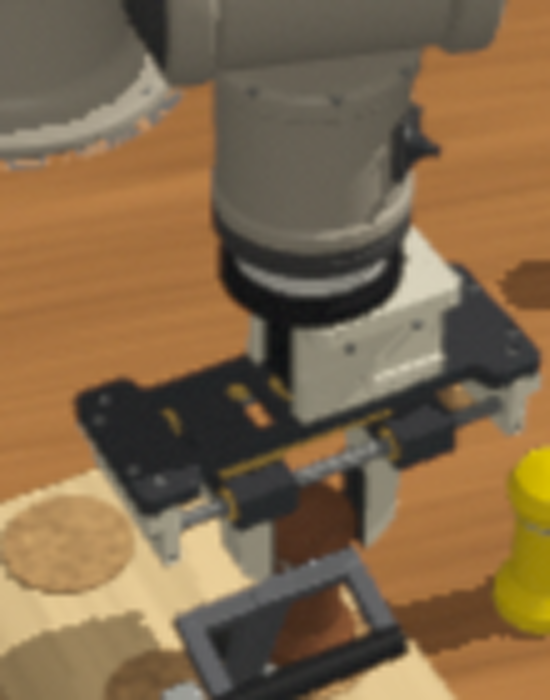

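```bash
python3 -m inch '0 0 -3 0 0.4;0 0 0 0 0.4;0 0 0 0 0.4';python3 -m inch '0 0 -2 0 0.4;0 0 0 0 0.4;0 0 0 0 0.4';python3 -m inch '0 0 -1.5 0 0.4;0 0 0 0 0.4;0 0 0 0 0.4'
```

```text
time: 36.77
tool_pos: [0.5457, 0.0427, 0.2631]
tool_rot: [2.772, 1.57, -0.15]
contact_force: [-0.2, 0.1, -1.0]
opening: 0.0443
time: 37.02
tool_pos: [0.5456, 0.0426, 0.2606]
tool_rot: [1.238, 1.571, -1.684]
contact_force: [-0.3, 0.4, -2.2]
opening: 0.0442
time: 37.27
tool_pos: [0.5459, 0.0426, 0.2595]
tool_rot: [2.709, 1.57, -0.213]
contact_force: [-1.0, -1.0, 2.4]
opening: 0.0441
```

Contact at the expected height (2.4 N). Release slowly, then rise.

```bash
python3 -m inch '0 0 0 0 0.5;0 0 0 0 0.52;0 0 0 0 0.55;0 0 0 0 0.6;0 0 0 0 0.7;0 0 0 0 0.85;0 0 0 0 1;0 0 0 0 1';python3 -m inch '0 0 0 0 1;0 0 25 0 1;0 0 30 0 1;0 0 30 0 1;0 15 0 0 1;0 30 0 0 1;0 38 0 0 1;0 38 0 0 1';python3 - <<'E'
from h import *
pose()
c=get("scene");crop(c,210,130,110,110,6,"pics/s37.png")
E
```

```text
time: 37.93
tool_pos: [0.5456, 0.0427, 0.259]
tool_rot: [0.201, 1.571, -2.721]
contact_force: [1.5, -0.1, -0.7]
opening: 0.0773
time: 38.6
tool_pos: [0.5456, 0.1644, 0.3444]
tool_rot: [2.916, 1.57, -0.008]
contact_force: [1.3, -0.4, -0.2]
opening: 0.0918
t 38.6 tcp [545.6 164.4 344.4] grasp [545.7 164.4 185.4] jawaxis deg -77.5 tilt -1.0 F [ 1.25 -0.44 -0.22] open mm 91.8 q [ 0.16  0.48  1.49 -0.    1.18  1.51]
```

View pics/s37.png

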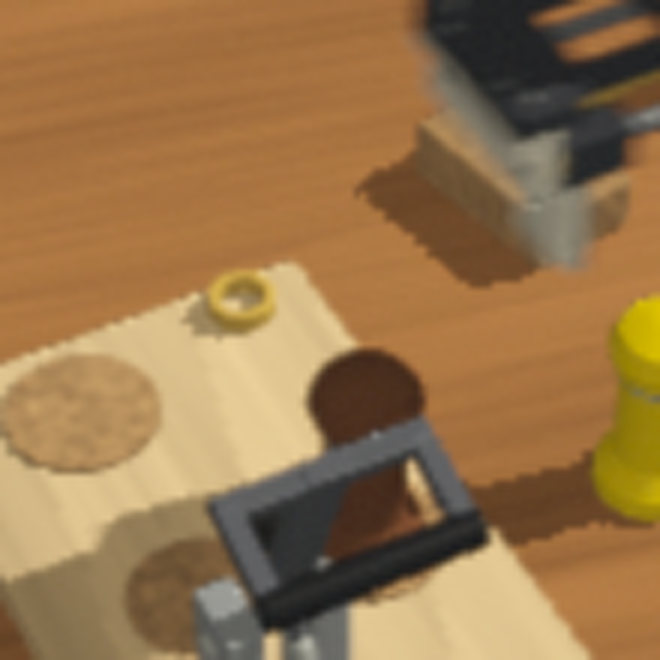

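```bash
python3 -m inch '-20 30 0 0 1;-22 32 0 0 1;-22 32 0 0 1;-16 22 0 0 1;0 0 0 0 1;0 0 0 0 1' 20;python3 -c "
from h import *;pose()"
```

```text
time: 39.15
tool_pos: [0.4648, 0.2806, 0.3441]
tool_rot: [1.942, 1.571, -0.977]
contact_force: [0.3, 0.1, 0.8]
opening: 0.0918
t 39.15 tcp [464.8 280.6 344.1] grasp [464.9 280.6 185.1] jawaxis deg -77.2 tilt -1.0 F [0.32 0.05 0.81] open mm 91.8 q [ 0.4   0.43  1.57 -0.    1.15  1.75]
```

```bash
python3 -m inch '-3 20 0 0 1;0 0 0 0 1;0 0 -30 0 1;0 0 -35 0 1;0 0 -30 0 1;0 0 -20 0 1;0 0 -10 0 1;0 0 0 0 1';python3 - <<'E'
from h import *
pose()
c=get("scene");crop(c,310,100,100,110,6,"pics/s38.png")
E
```

```text
time: 39.82
tool_pos: [0.4628, 0.2983, 0.2169]
tool_rot: [0.291, 1.566, -2.632]
contact_force: [-0.4, 0.3, 1.1]
opening: 0.0913
t 39.82 tcp [462.8 298.3 216.9] grasp [462.2 298.   57.9] jawaxis deg -77.5 tilt -1.0 F [-0.44  0.25  1.12] open mm 91.3 q [ 0.43  0.61  1.67 -0.    0.87  1.79]
```

View pics/s38.png

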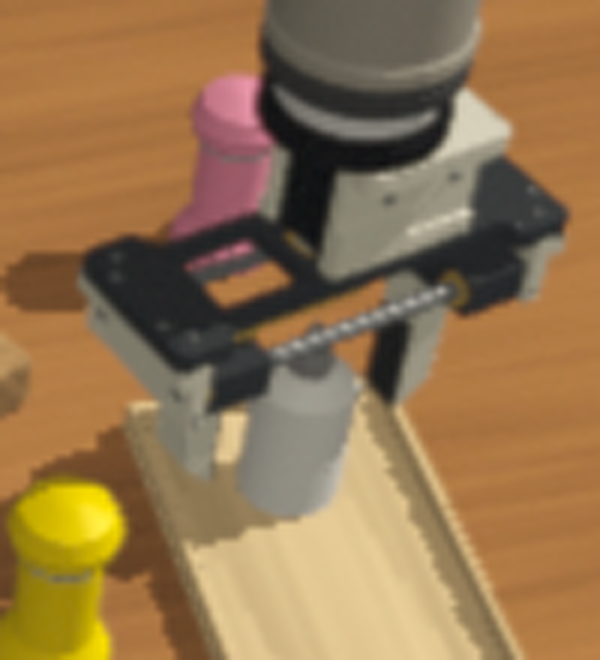

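```bash
python3 -m inch '-1 2 0 0 1;0 0 0 0 0.4;0 0 0 0 0.4;0 0 0 0 0.4;0 0 0 0 0.4;0 0 0 0 0.4;0 0 0 0 0.4;0 0 0 0 0.4' 20;python3 -m inch '0 0 0 0 0.4;0 0 0 0 0.4'; python3 -c "
from h import *;pose()"
```

```text
time: 40.53
tool_pos: [0.4616, 0.3017, 0.2191]
tool_rot: [2.834, 1.571, -0.088]
contact_force: [-0.4, 0.6, -0.2]
opening: 0.0494
time: 40.7
tool_pos: [0.4617, 0.3017, 0.219]
tool_rot: [1.583, 1.571, -1.339]
contact_force: [-0.1, -0.3, -0.3]
opening: 0.0435
t 40.7 tcp [461.7 301.7 219. ] grasp [461.7 301.7  60. ] jawaxis deg -77.4 tilt -1.0 F [-0.14 -0.34 -0.34] open mm 43.5 q [ 0.44  0.6   1.67 -0.    0.87  1.79]
```

```bash
python3 -m inch '0 0 15 0 0.4;0 0 30 0 0.4;0 0 35 0 0.4;0 0 30 0 0.4;0 0 15 0 0.4;0 -15 0 0 0.4;0 -28 0 0 0.4;-1 -35 0 0 0.4';python3 -m inch '-2 -35 0 0 0.4;-2 -35 0 0 0.4;-2 -35 0 0 0.4;-2 -35 0 0 0.4;-2 -35 0 0 0.4;-2 -35 0 0 0.4;-1 -30 0 0 0.4;0 -20 0 0 0.4';python3 -m inch '0 -10 0 0 0.4;0 -5 0 0 0.4;0 0 0 0 0.4;0 0 0 0 0.4';python3 - <<'E'
from h import *
pose()
c=get("scene");crop(c,180,80,140,140,5,"pics/s39.png")
E
```

```text
time: 41.37
tool_pos: [0.4604, 0.224, 0.3442]
tool_rot: [-2.81, 1.57, 0.554]
contact_force: [1.1, 0.1, -0.4]
opening: 0.0432
time: 42.03
tool_pos: [0.4471, -0.0387, 0.344]
tool_rot: [0.984, 1.57, -1.94]
contact_force: [1.0, 0.2, -1.2]
opening: 0.0433
time: 42.37
tool_pos: [0.4476, -0.0506, 0.3439]
tool_rot: [-1.048, 1.57, 2.314]
contact_force: [-0.2, 0.5, -1.5]
opening: 0.0439
t 42.37 tcp [447.6 -50.6 343.9] grasp [447.6 -50.5 184.9] jawaxis deg -77.4 tilt -1.0 F [-0.16  0.48 -1.46] open mm 43.9 q [-0.28  0.27  1.81  0.    1.06  1.07]
```

View pics/s39.png

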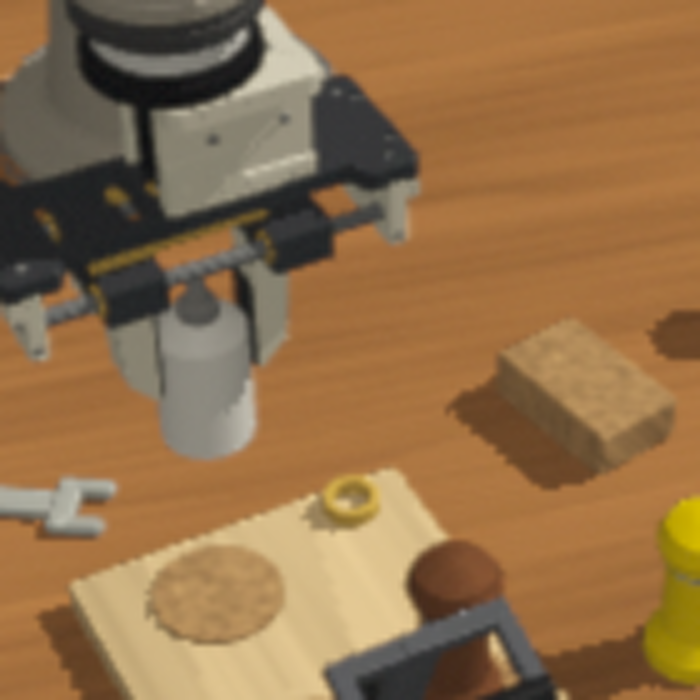

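```bash
python3 -m inch '0 -2 -20 0 0.4;0 0 -30 0 0.4;0 0 -30 0 0.4;0 0 -16 0 0.4;0 0 -7 0 0.4;0 0 0 0 0.4;0 0 0 0 0.4';python3 -m inch '0 0 -2 0 0.4;0 0 0 0 0.4;0 0 0 0 0.4'
```

```text
time: 43.0
tool_pos: [0.4481, -0.0528, 0.2415]
tool_rot: [2.596, 1.57, -0.325]
contact_force: [0.8, 0.0, -0.3]
opening: 0.0439
time: 43.25
tool_pos: [0.4479, -0.0533, 0.2399]
tool_rot: [2.598, 1.569, -0.323]
contact_force: [0.1, -1.2, -0.8]
opening: 0.0436
```

```bash
python3 -m inch '0 0 -3 0 0.4;0 0 0 0 0.4;0 0 0 0 0.4';python3 -m inch '0 0 -1.5 0 0.4;0 0 0 0 0.4;0 0 0 0 0.4';python3 -m inch '0 0 -1 0 0.4;0 0 0 0 0.4;0 0 0 0 0.4'
```

```text
time: 43.5
tool_pos: [0.4476, -0.0533, 0.2361]
tool_rot: [1.622, 1.571, -1.3]
contact_force: [-0.4, 0.2, -0.9]
opening: 0.0437
time: 43.75
tool_pos: [0.4478, -0.0534, 0.2349]
tool_rot: [2.509, 1.57, -0.413]
contact_force: [-0.9, -0.2, 5.9]
opening: 0.0439
time: 44.0
tool_pos: [0.4478, -0.0535, 0.2347]
tool_rot: [2.418, 1.569, -0.504]
contact_force: [-3.2, -0.6, 15.1]
opening: 0.0438
```

On the seat. Release, rise and retreat.

```bash
python3 -m inch '0 0 1 0 0.4;0 0 0 0 0.5;0 0 0 0 0.55;0 0 0 0 0.65;0 0 0 0 0.8;0 0 0 0 1;0 0 0 0 1;0 0 0 0 1';python3 -m inch '0 0 0 0 1;0 0 25 0 1;0 0 35 0 1;0 0 38 0 1;0 0 38 0 1;-5 -20 0 0 1;-15 -30 0 0 1;-15 -35 0 0 1';python3 -m inch '-15 -35 0 0 1;-15 -35 0 0 1;-15 -35 0 0 1;-15 -35 0 0 1;-15 -35 0 0 1;-15 -35 0 0 1;0 0 0 0 1;0 0 0 0 1';python3 - <<'E'
from h import *
pose()
c=get("scene");crop(c,80,130,260,140,3,"pics/s40.png");t=get("top");crop(t,200,100,110,130,5,"pics/t40.png");crop(t,335,160,70,70,5,"pics/t40b.png")
crop(c,185,150,135,130,6,"pics/s40b.png")
E
```

```text
time: 44.67
tool_pos: [0.4476, -0.0533, 0.2344]
tool_rot: [0.157, 1.571, -2.765]
contact_force: [-0.9, -0.6, 0.3]
opening: 0.0792
time: 45.33
tool_pos: [0.4123, -0.1382, 0.3714]
tool_rot: [2.508, 1.569, -0.411]
contact_force: [1.0, -0.1, -0.5]
opening: 0.0916
time: 46.0
tool_pos: [0.3217, -0.3497, 0.3702]
tool_rot: [-1.315, 1.57, 2.043]
contact_force: [0.8, 0.7, -0.7]
opening: 0.0915
t 46.0 tcp [ 321.7 -349.7  370.2] grasp [ 321.7 -349.6  211.2] jawaxis deg -77.6 tilt -1.0 F [ 0.75  0.75 -0.68] open mm 91.5 q [-0.99  0.28  1.71  0.    1.15  0.37]
```

View pics/s40.png

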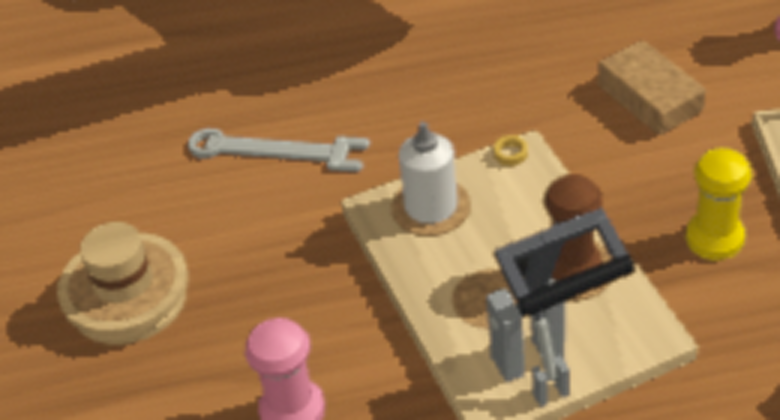

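View pics/t40.png

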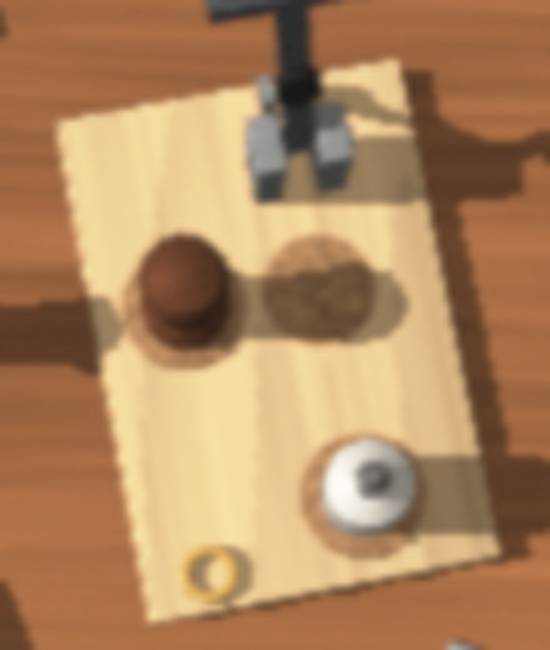

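View pics/s40b.png

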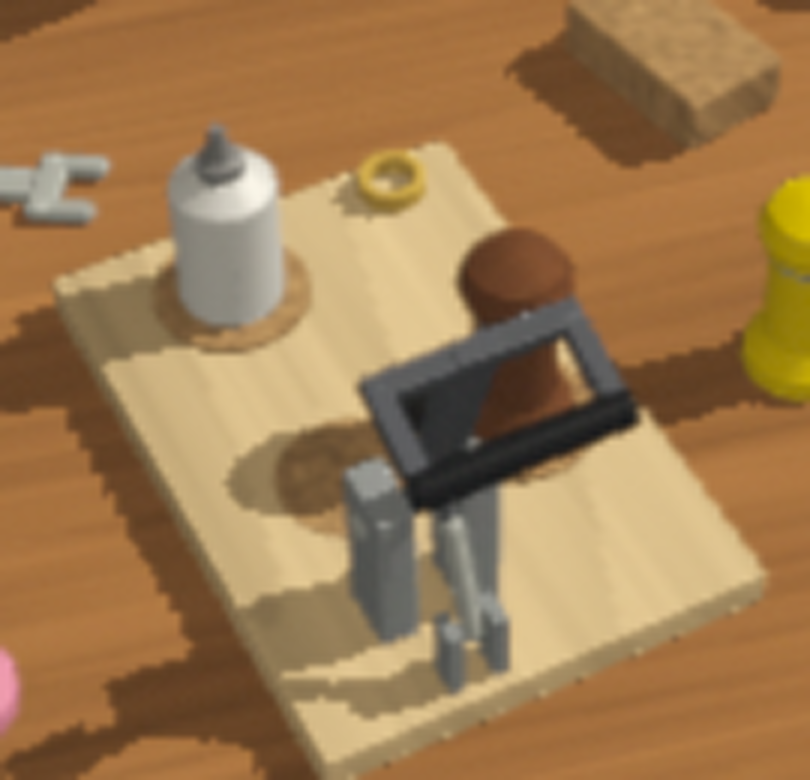

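Mill head and nozzle sit at their starting pixels, e.g. crop (518,266) and (217,130). The arm is open, the blank stands on its stand, and the robot is clear of everything.

```bash
python3 -m inch '0 0 0 0 1;0 0 0 0 1;0 0 0 0 1;0 0 0 0 1'; python3 -c "
from cell import workorder;print(workorder.hand_in())"
```

```text
time: 46.43
tool_pos: [0.3231, -0.3476, 0.3707]
tool_rot: [1.945, 1.571, -0.976]
contact_force: [-0.3, -0.9, -0.3]
opening: 0.0921
the job is handed in; nothing more can be done
None
```

The job is handed in after 46 s, with every step carried out in order: bottle and mill into the side tray, arm swung open, blank onto the stand, mill and bottle back on their seats. The hand-in gives no verdict, so the result rests on my own checks below.

**Last checks, from both cameras:**
- **Mill and bottle:** they stand upright at the same pixels as at the start, to within about a pixel (2–3 mm).
- **Arm:** it stays open by itself. I judged this from the pictures, because the joint angle can't be read directly.
- **Blank:** it is upright, about 2–4 mm from the stand's centre against the 15 mm allowed.
- **Robot:** it is clear of everything.

**What went wrong or disagreed:**
- **First mill grasp:** the gripper caught the waist on one side and the head on the other. The mill hung tilted by roughly 10° on the way to the tray, then stood straight once released. For the return I gripped it by the head, and it stayed upright.
- **Cameras:** the two disagreed by about 4–6 mm in x. I used the top camera or the mean of the two, and the heights and forces on contact agreed with that.

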